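Clamp up a tapered drum blank in the sprung glue press

TASK

Clear the scraper and the glue brush off the press's bed and lay each flat in a compartment of its own in the tool tray. Stack all the plywood discs that are on the bench on the middle of the press's bed, the largest at the bottom and each next smaller one on top, all centred, then lay the cover board on the stack with its ends between the uprights and press it down until both spring catches snap over its ends and hold it. Leave the drum form, the cone form and the plywood block alone.

Things in the scene. Friction and masses are not known exactly. Their poses are not given: they have to be found in the camera images.
- press: Sprung glue press, fixed on the bench: wooden base 140 x 250 x 14 mm, a round sprung bed in its middle and, along its length either side, two upright steel plates (50 mm wide, inner faces 160 mm apart, tops and catch housings 106 mm above the bench) each with a spring catch. Origin: centre of the base's underside; x across (140 mm), y along it through both uprights, z up.
- bed_centre (a point): Centre of the top face of the bed, straight above the press's origin: a wooden disc 124 mm across and 10 mm thick with scribed rings and a centre dot, on springs. 54 mm above the bench with the springs out; goes straight down when pressed. Axes as the press's.
- bed (a joint): How far the bed is pressed down (m): 0 springs out, 0.030 at the stop. It carries up to 4 N without sinking, then takes 0.3 N more for each mm.
- catch_left (a joint): Spring catch on the press's +y upright (m): 0 sprung out, 0.013 pushed fully back. Nose 22 mm wide, stands 12 mm out over the bed side; top slopes from 103 mm above the bench at the upright to 87 mm at the tip, so a board pressed down on it pushes it back; flat underside 85 mm above the bench holds down what has snapped in below. Spring 1.5 to 2.8 N. Its black pull knob is not needed.
- catch_right (a joint): The same catch on the press's -y upright.
- disc_70: Flat round plywood disc, 70 mm across, 9 mm thick, with a small dark dot at the centre of each face, both faces alike (either may be up); lies flat on the bench. May be absent. Origin: the middle of the disc (4.5 mm above its underside), z along its axis.
- disc_62: Flat round plywood disc, 62 mm across, 9 mm thick, with a small dark dot at the centre of each face, both faces alike (either may be up); lies flat on the bench. May be absent. Origin: the middle of the disc (4.5 mm above its underside), z along its axis.
- disc_54: Flat round plywood disc, 54 mm across, 9 mm thick, with a small dark dot at the centre of each face, both faces alike (either may be up); lies flat on the bench. May be absent. Origin: the middle of the disc (4.5 mm above its underside), z along its axis.
- disc_46: Flat round plywood disc, 46 mm across, 9 mm thick, with a small dark dot at the centre of each face, both faces alike (either may be up); lies flat on the bench. May be absent. Origin: the middle of the disc (4.5 mm above its underside), z along its axis.
- disc_38: Flat round plywood disc, 38 mm across, 9 mm thick, with a small dark dot at the centre of each face, both faces alike (either may be up); lies flat on the bench. May be absent. Origin: the middle of the disc (4.5 mm above its underside), z along its axis.
- cover: Cover board: plywood 70 x 150 x 10 mm, steel strips at its ends, dark grip block (24 mm wide, 72 mm along the board, top 32 mm above the board's underside) on top. 100 to 200 g. It lies over the discs, ends between the uprights (5 mm play each end); the catches snap 7 mm over each end, its top is then 85 mm above the bench. Origin: centre of underside; x across, y along (150 mm), z up.
- tray: Plywood tool tray, fixed on the bench, 215 x 159 mm, rim and divider 14 mm high, 5 mm thick, floor 4 mm. A lengthwise divider makes two equal empty compartments 205 x 72 mm, one for each tool (either). Origin: centre of its underside; x along it (215 mm), y across, z up.
- slot_a (a point): Centre of the floor of the tray's -y compartment (205 x 72 mm), 4 mm above the bench. x along the compartment, y across.
- slot_b (a point): Centre of the floor of the tray's +y compartment, the same.
- scraper: Old scraper with wooden grip and flat blade, 179 x 41 x 22 mm, 90 g; at the start it lies on the press's bed, roughly along the press's x, beside the brush. Origin: centre of the underside of its bounding box; x along it, blade at +x; the grip is a bar 22 mm high, about 24 mm wide, from x = -89, y = +9 mm to x = +35, y = 0 mm. Centre of mass near x = -22, y = +4 mm.
- brush: Flat glue brush, 150 x 42 x 20 mm, 80 g; at the start it lies on the press's bed beside the scraper, roughly along the press's x. Origin: middle of its underside; x along it, bristles at +x; a round wooden handle 19 mm thick, its axis 10 mm above the underside, from x = -75 to 0 mm, then a flat steel ferrule 42 mm wide and the bristles. Centre of mass near x = -13 mm.
- drum_form: Bystander: a small tapered drum on a plywood foot 75 x 98 mm, 96 mm high. Origin: centre of its underside.
- cone_form: Bystander: a pale cone form 108 mm across, 98 mm high. Origin: centre of its underside.
- ply_block: Bystander: a plain plywood block 57 x 54 x 44 mm. Origin: centre of its underside.

How it is judged:
By the outcome, as a careful person would: the job done as asked, in the order asked, and still so for the second after the job is handed in, with the robot touching nothing.
Of disc_70, disc_62, disc_54, disc_46, disc_38 only 3 to 5 are there at a start; the rules pass over those that are not, and their reading is None.
At some moment in a run one of disc_70, disc_62, cover may be knocked a few centimetres aside while the robot is not near it.
Once in a run the grip may slacken for a moment while it holds something.
It also fails if it takes over 210 s, if anything falls off the work surface, if the arm or the gripper's body presses on something with over 40 N, if the wrist force passes 120 N, or if a joint passes its speed limit or range.

ROBOT

A 6-joint arm with a two-finger parallel gripper is mounted at the origin on a cart in front of the work surface, level with it; the furniture and walls round the work are solid. World frame = base frame: x ahead of the robot, y to its left, z up, the work surface at z = 0. Lengths are in m, angles in rad, forces in N, time in s.
With the tool pointing down it reaches from about 0.25 to 0.8 m from the base axis. Payload 3.9 kg.
Tool frame: the origin (TCP) lies at the very end of the fingers, on their centre line; the grasp point (between the pads) lies 19 mm behind it (bot.grasp_offset is the distance from the TCP to the grasp point, in m); z points along the fingers, y is the line along which they close (so a half turn about z gives the same grasp; the last joint's range is limited). The gripper opens to 85 mm and grips with 20 to 120 N. Pads are 22 mm wide; open, the fingers measure 114 mm over their backs; the gripper's body (76 mm by 85 mm) begins 54 mm behind the grasp point. The pads swing forward as they close: fully open they stand 13 mm farther back than shut.
Start: joints at [1.161, 0.26, -0.138, 1.173, 0, 1.571], TCP at [0.209, 0.482, 0.194] pointing down, gripper open.
Joint ranges: [-2.78, 2.78], [-0.83, 1.72], [-1.28, 1.37], [-1.9, 2.12], [-1.57, 1.48], [-3.14, 3.14]. Speed limits (rad/s): [2.57, 2.57, 3.14, 3.14, 3.14, 3.14].

INTERFACE

Orientations are given as a rotation vector (axis times angle).
In Python, from workcell import bot gives the robot as it stands.
- The arm moves only by the tool move_arm, never from a script. Its argument "motion" is a list of rows, each a list of 3 entries, a list of its own where there are three numbers: the opening, from -1 (shut) to 1 (fully open), then the shift along the tool's x, y, z in units of 100 mm (1.0 is 100 mm), then the turn, a rotation vector about the tool's x, y, z in units of 0.5 rad (1.0 is 0.5 rad). A call has 1 to 8 rows; each row is the pose to reach, as a shift and turn from the pose commanded when the call began, along the tool's axes at that moment; what a row does not reach only later rows make up. A row lasts 1/8 s, in which the tool goes at most 62.5 mm and 10.7 degrees, less where a joint would pass 70% of its speed; a pose out of reach is approached as far as the arm can. A call with a number of a shift or a turn outside -1 to 1 is refused whole. A call with a gripper value outside its range is refused whole. The fingers move at their own pace and stop on an object; "squeeze" is the grip in N (left out, the last holds). Time passes only in rows, so rows that repeat a pose let the fingers close. It gives the time, the measured TCP pose, the force, the opening and the grip force at its end, in the units of the state.
- bot.sense(): the state, without advancing time (a new reading comes with each control period).
- bot.grab_frame(name): name is "scene" or "top"; returns a dict with "pixels" (400x640x3 uint8, red, green, blue), "K" (3x3 intrinsics, pixels), "rvec" (rotation vector, rad) and "tvec" (3), from world to camera coordinates, as OpenCV has them. Camera axes: x right, y down, z forward; pixel columns grow to the right and rows downward; lengths in m; the calibration is good to about 2 mm. A picture is of the moment at which its call begins. There is no depth.
- bot.close_job(): hands the job in; it is judged then, once.
Trained networks look in the newest picture that a camera, given by its name, has taken for a name from the list of things; names that differ only in an ending like _2 or _b are one class to them, and where a whole thing is asked for, a point or a joint stands for the part that bears it (a point fixed in the world has none). Each returns a list of dicts, best first, with "score" (0 to 1); they miss things now and then, are a little off and sometimes report something else, mostly with a low value. They report only what shows in the picture. A call takes as long as a camera call.
- bot.regions_of(camera, query): "pixels" (400x640 bool, what is visible of it) and "bbox" ([centre column, centre row, width, height] in pixels, round what is visible of it).
- bot.tip_of(camera, query): "xy" ([column, row] in pixels: a listed point, or the origin of a listed thing).
The state is a dict: "time_s": time; "joints": joint angles; "qvel": joint speeds; "joint_torque": joint torques, N m; "ee_pos": TCP position; "ee_rot": TCP orientation; "wrist_force": force on the tool from outside, world axes, zero at the start; "moment": the same for the moment, N m; "gripper_width": finger opening in m; "gripper_force": force on a finger pad.
Only numpy, scipy, OpenCV 4.12 (cv2) and the standard library are available. Lean on these libraries where they do the work, as an engineer would, in place of code of your own. Each camera call takes 0.05 s, during which the arm holds its last target. There are 200 camera calls.

## Working session

There is one attempt and no reset: what is moved stays moved. The work goes in short steps, Python scripts to look and compute and a tool call to move; the robot and the scene stay as the last step left them, time stands still between calls to the robot, and variables do not carry over. Pictures are saved under pics/ and viewed, at most 14 in all, crops included, and the job is handed in when it is done.

Besides the shell and the picture viewer there is one more tool, called after "Emit:" as name(argument=value, ...) on one line, values as JSON. move_arm: Moves the arm, as the interface text tells. Shifts and turns lie within -1 to 1; 1 stands for 100 mm of shift or 0.5 rad of turn. Its arguments: {"type":"object","properties":{"motion":{"type":"array","items":{"type":"array"}},"squeeze":{"type":"number"}},"required":["motion"]}

```bash
mkdir -p pics; ls; cat > h.py <<'E'
import numpy as np, cv2
from workcell import bot
from scipy.spatial.transform import Rotation as R
def ray(f,uv):
    Rm=cv2.Rodrigues(np.array(f["rvec"],float))[0]; t=np.array(f["tvec"],float).ravel()
    d=np.linalg.inv(np.array(f["K"]))@np.array([uv[0],uv[1],1.0])
    return -Rm.T@t, Rm.T@d
def onz(f,uv,z):
    c,d=ray(f,uv); return c+d*(z-c[2])/d[2]
def proj(f,P):
    return cv2.projectPoints(np.array(P,float).reshape(-1,1,3),np.array(f["rvec"],float),np.array(f["tvec"],float),np.array(f["K"],float),None)[0].reshape(-1,2)
def save(f,n): cv2.imwrite(f"pics/{n}.png",f["pixels"][:,:,::-1])
E
python3 - <<'E'
from h import *
np.set_printoptions(precision=4,suppress=True)
print(bot.sense())
F={}
for c in("top","scene"):
    F[c]=bot.grab_frame(c); save(F[c],c+"0"); print(c,ray(F[c],(320,200)))
Z=dict(press=0,bed_centre=.054,disc_70=.0045,disc_62=.0045,disc_54=.0045,disc_46=.0045,disc_38=.0045,cover=0,tray=0,slot_a=.004,slot_b=.004,scraper=.054,brush=.054,drum_form=0,cone_form=0,ply_block=0)
for n,z in Z.items():
    for c in F:
        for r in bot.tip_of(c,n)[:2]: print(n,c,round(r["score"],2),np.round(r["xy"],1),onz(F[c],r["xy"],z))
E
```

```text
pics
{'time_s': 0.0, 'joints': array([ 1.161 ,  0.2607, -0.1394,  1.1727, -0.    ,  1.5708]), 'qvel': array([ 0.0007, -0.0005,  0.0012,  0.0016, -0.0002,  0.0013]), 'joint_torque': array([  0.0003, -40.5673,  25.3925,   0.0189,  -0.0001,   0.    ]), 'ee_pos': array([0.2089, 0.4808, 0.1932]), 'ee_rot': array([-0.6392, -3.0755,  0.0031]), 'wrist_force': array([-0.718 , -0.1783, -0.456 ]), 'moment': array([ 0.0236, -0.001 ,  0.0549]), 'gripper_force': 0.0, 'gripper_width': 0.08581863012923971}
top (array([ 0.35  , -0.0292,  1.4397]), array([ 0.1454, -0.0104, -0.9894]))
scene (array([ 0.1794, -0.8007,  0.7522]), array([ 0.3269,  0.6754, -0.6613]))
press top 0.77 [219.1 185.6] [0.6014 0.2513 0.    ]
press scene 0.56 [300.1 148.1] [0.6077 0.2632 0.    ]
press scene 0.26 [368.  228.9] [ 0.6238 -0.2022  0.    ]
bed_centre top 0.86 [212.4 179.4] [0.6095 0.2602 0.054 ]
bed_centre scene 0.61 [301.  136.6] [0.609 0.255 0.054]
disc_70 top 0.74 [304.9 211.4] [ 0.527  -0.0007  0.0045]
disc_70 top 0.72 [234.3 239.6] [0.4435 0.2013 0.0045]
disc_70 scene 0.84 [307.3 248. ] [ 0.4349 -0.2002  0.0045]
di
[... 1789 characters left out ...]
3 0.2359 0.054 ]
scraper top 0.63 [329.6 245. ] [ 0.4272 -0.0715  0.054 ]
scraper scene 0.76 [309.6 140.2] [0.6276 0.2202 0.054 ]
brush top 0.67 [197.7 184.4] [0.5948 0.3008 0.054 ]
brush top 0.67 [434.8 256.6] [ 0.3971 -0.3652  0.054 ]
brush scene 0.83 [292.6 133.9] [0.5881 0.2846 0.054 ]
brush scene 0.23 [376.9 238.5] [ 0.5952 -0.2844  0.054 ]
drum_form top 0.95 [435.8 255. ] [ 0.4036 -0.3813  0.    ]
drum_form scene 0.56 [328.1 306.3] [ 0.4092 -0.3807  0.    ]
cone_form top 0.68 [178.2 253.8] [0.4019 0.3609 0.    ]
cone_form scene 0.6 [245.1 147.1] [0.4225 0.3526 0.    ]
ply_block top 0.68 [465.5 225.1] [ 0.4913 -0.4709  0.    ]
ply_block scene 0.66 [375.1 327.4] [ 0.4813 -0.4719  0.    ]
```

```bash
python3 - <<'E'
import cv2
a=cv2.imread("pics/top0.png")[110:310,130:530]; cv2.imwrite("pics/top0c.png",cv2.resize(a,(800,400),interpolation=cv2.INTER_CUBIC))
a=cv2.imread("pics/scene0.png")[70:370,200:500]; cv2.imwrite("pics/scene0c.png",cv2.resize(a,(600,600),interpolation=cv2.INTER_CUBIC))
E
```

```text
(no output)
```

View pics/top0c.png

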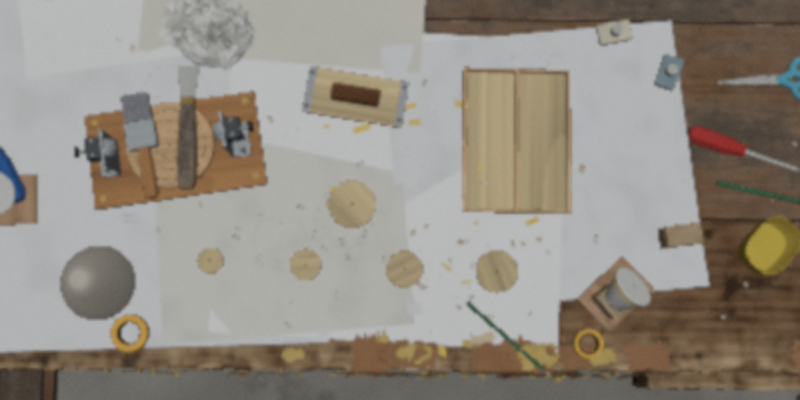

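View pics/scene0c.png

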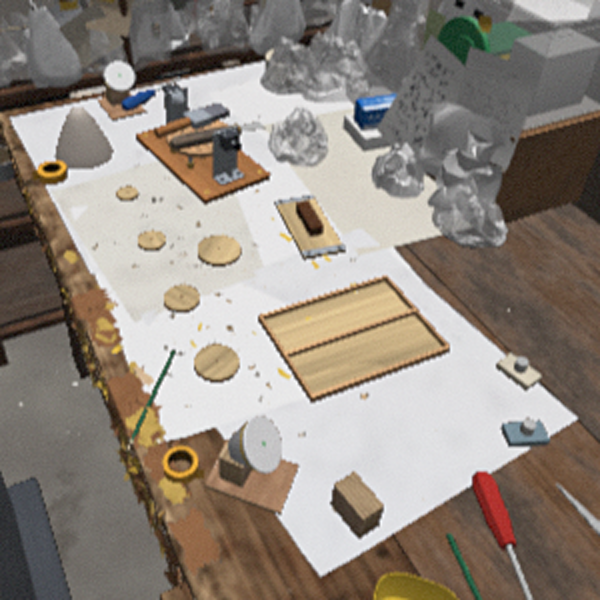

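Top crop: the scraper (about 187,130) and brush (about 140,145) are on the bed, with bristles and blade pointing up, which is +x. There are five discs: 70 at (352,204), 62 at (497,271), 54 at (405,268), 46 at (306,264) and 38 at (210,260). The cover is at (356,96) and the tray at (517,140). Next I'll measure from the masks and turn the tool to world axes.

```bash
cat >> h.py <<'E'
def rect(f,m,z):
    "min-area rectangle of mask, corners cast on plane z"
    ys,xs=np.nonzero(m); P=np.array([onz(f,(x,y),z)[:2] for x,y in zip(xs,ys)],np.float32)
    (c,s,a)=cv2.minAreaRect(P); b=cv2.boxPoints((c,s,a)); e=max((b[1]-b[0],b[2]-b[1]),key=np.linalg.norm)
    yaw=np.degrees(np.arctan2(e[1],e[0]))%180
    return np.array(c),np.array(s),yaw,P.mean(0)
def discs(cams=("top","scene")):
    for c in cams:
        f=bot.grab_frame(c)
        for r in bot.regions_of(c,"disc_70")[:9]:
            m=r["pixels"].astype(bool)
            if r["score"]<.3 or m.sum()<20: continue
            c0,s,y,mu=rect(f,m,.0085); print(" disc",c,round(r["score"],2),"mean",mu,"rect",c0,"size mm",s*1e3,"area-d mm",None)
def thing(n,z,cams=("top","scene")):
    for c in cams:
        f=bot.grab_frame(c)
        for r in bot.regions_of(c,n)[:1]:
            m=r["pixels"].astype(bool); c0,s,y,mu=rect(f,m,z)
            print(n,c,round(r["score"],2),"rect",c0,"size",s*1e3,"yaw",round(y,1),"mean",mu)
np.set_printoptions(precision=4,suppress=True)
E
python3 - <<'E'
from h import *
discs()
thing("tray",.014);thing("cover",.010);thing("scraper",.065);thing("brush",.064);thing("press",.014)
E
```

```text
disc top 0.78 mean [ 0.5258 -0.003 ] rect [ 0.5263 -0.0025] size mm [67.2073 66.6682] area-d mm None
 disc top 0.74 mean [ 0.4325 -0.0796] rect [ 0.4328 -0.0798] size mm [51.7155 51.8531] area-d mm None
 disc top 0.62 mean [0.4386 0.0626] rect [0.4389 0.0625] size mm [43.0605 43.1677] area-d mm None
 disc top 0.61 mean [ 0.4309 -0.2109] rect [ 0.4308 -0.211 ] size mm [58.7183 55.5237] area-d mm None
 disc scene 0.88 mean [ 0.4302 -0.2145] rect [ 0.4314 -0.2129] size mm [69.2915 58.795 ] area-d mm None
 disc scene 0.64 mean [ 0.5255 -0.0079] rect [ 0.5263 -0.0075] size mm [72.0946 66.3196] area-d mm None
 disc scene 0.63 mean [0.4408 0.1938] rect [0.4411 0.1941] size mm [34.0311 43.3691] area-d mm None
 disc scene 0.53 mean [0.4359 0.0566] rect [0.4368 0.0563] size mm [50.929 41.147] area-d mm None
 disc scene 0.51 mean [ 0.4319 -0.0834] rect [ 0.4315 -0.0827] size mm [53.8276 52.288 ] area-d mm None
tray top 0.57 rect [ 0.6218 -0.2412] size [160.9467 221.1325] yaw 179.8 mean [ 0.6198 -0.2419]
tray scene 0.76 rect [ 0.6214 -0.2474] size [167.5728 221.2396] yaw 179.2 mean [ 0.6161 -0.2522]
cover top 0.79 rect [ 0.685  -0.0059] size [151.1524  74.4649] yaw 81.4 mean [ 0.6844 -0.0061]
cover scene 0.65 rect [ 0.6845 -0.0131] size [151.8144  69.5466] yaw 79.8 mean [ 0.6826 -0.0174]
scraper top 0.9 rect [0.6254 0.2263] size [174.6014  28.1461] yaw 1.9 mean [0.6249 0.228 ]
scraper scene 0.69 rect [0.6259 0.2259] size [176.9146  52.5907] yaw 0.5 mean [0.6135 0.2255]
brush top 0.98 rect [0.6015 0.2896] size [153.1185  46.2114] yaw 13.4 mean [0.613  0.2923]
press top 0.77 rect [0.6005 0.2606] size [145.745  273.0961] yaw 99.8 mean [0.5989 0.2496]
press scene 0.7 rect [0.6062 0.3126] size [187.1867 398.6835] yaw 99.3 mean [0.6062 0.2468]
```

Emit:
move_arm(motion=[[0.2,[0,0,0],[0,0,-0.3]],[0.2,[0,0,0],[0,0,-0.6]],[0.2,[0,0,0],[0,0,-0.82]],[0.2,[0,0,0],[0,0,-0.82]]], squeeze=40)

```text
time_s: 3.4
ee_pos: [0.2092, 0.4815, 0.194]
ee_rot: [0.002, 3.142, 0.0]
wrist_force: [-0.3, 0.1, 0.7]
gripper_width: 0.0514
gripper_force: 0.0
```

```bash
python3 - <<'E'
from h import *
for n,z in(("scraper",.070),("brush",.066)):
    f=bot.grab_frame("top"); m=bot.regions_of("top",n)[0]["pixels"].astype(bool)
    ys,xs=np.nonzero(m)
    print(n)
    for y in sorted(set(ys)):
        x=xs[ys==y]; a=onz(f,(x.min()-.5,y),z);b=onz(f,(x.max()+.5,y),z); print(y,x.min(),x.max(),"x %.3f yc %.4f w %.3f"%(a[0],(a[1]+b[1])/2,a[1]-b[1]))
im=cv2.imread("pics/top0.png")[150:220,165:270]; cv2.imwrite("pics/press0.png",cv2.resize(im,None,fx=7,fy=7,interpolation=cv2.INTER_CUBIC))
E
```

```text
scraper
143 221 228 x 0.711 yc 0.2268 w 0.022
144 220 229 x 0.708 yc 0.2267 w 0.028
145 220 229 x 0.705 yc 0.2266 w 0.028
146 220 229 x 0.702 yc 0.2265 w 0.028
147 220 229 x 0.699 yc 0.2264 w 0.028
148 220 228 x 0.697 yc 0.2277 w 0.025
149 220 228 x 0.694 yc 0.2276 w 0.025
150 220 228 x 0.691 yc 0.2275 w 0.025
151 220 228 x 0.688 yc 0.2274 w 0.025
152 220 228 x 0.685 yc 0.2273 w 0.025
153 221 227 x 0.682 yc 0.2272 w 0.020
154 221 227 x 0.679 yc 0.2271 w 0.020
155 221 227 x 0.676 yc 0.2270 w 0.020
156 221 227 x 0.674 yc 0.2269 w 0.020
157 221 226 x 0.671 yc 0.2282 w 0.017
158 221 226 x 0.668 yc 0.2281 w 0.017
159 221 226 x 0.665 yc 0.2280 w 0.017
160 221 226 x 0.662 yc 0.2279 w 0.017
161 221 226 x 0.659 yc 0.2278 w 0.017
162 221 226 x 0.656 yc 0.2277 w 0.017
163 221 226 x 0.653 yc 0.2276 w 0.017
164 221 226 x 0.651 yc 0.2275 w 0.017
165 220 226 x 0.648 yc 0.2288 w 0.020
166 220 226 x 0.645 yc 0.2287 w 0.020
167 220 226 x 0.642 yc 0.2286 w 0.020
168 220 227 x 0.639 yc 0.2271 w 0.022
169 220 227 x 0.636 yc 0.2270 w 0.022
170 220 227 x 0.633 yc 0.2269 w 0.022
171 219 227 x 0.631 yc 0.228
[... 2621 characters left out ...]
c 0.2825 w 0.019
192 200 206 x 0.571 yc 0.2824 w 0.019
193 200 207 x 0.568 yc 0.2809 w 0.022
194 200 207 x 0.566 yc 0.2808 w 0.022
195 200 207 x 0.563 yc 0.2807 w 0.022
196 201 207 x 0.560 yc 0.2792 w 0.019
197 201 207 x 0.557 yc 0.2791 w 0.019
198 201 207 x 0.554 yc 0.2790 w 0.019
199 201 208 x 0.552 yc 0.2775 w 0.022
200 201 208 x 0.549 yc 0.2774 w 0.022
201 201 208 x 0.546 yc 0.2772 w 0.022
202 201 208 x 0.543 yc 0.2771 w 0.022
203 202 209 x 0.540 yc 0.2743 w 0.022
204 202 209 x 0.538 yc 0.2741 w 0.022
205 202 209 x 0.535 yc 0.2740 w 0.022
206 202 209 x 0.532 yc 0.2739 w 0.022
207 202 209 x 0.529 yc 0.2738 w 0.022
208 203 208 x 0.526 yc 0.2737 w 0.017
209 205 207 x 0.524 yc 0.2722 w 0.008
```

View pics/press0.png

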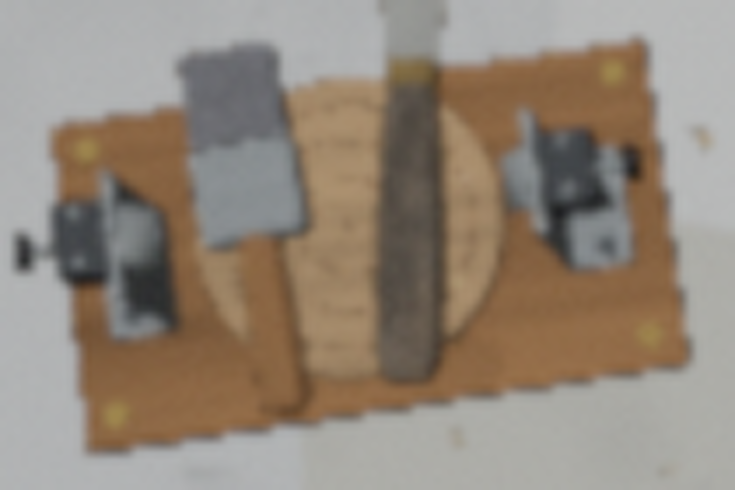

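Scraper: the grip lies along world x, so I'll grasp it at (0.595, 0.226). Brush: the handle is at yaw 12.5°, so I'll grasp it at (0.579, 0.284). Going for the scraper first.

Emit:
move_arm(motion=[[-0.07,[-0.5,-0.32,0],[0,0,0]],[-0.07,[-0.97,-0.64,0],[0,0,0]],[-0.07,[-0.97,-0.64,0],[0,0,0]]])

```text
time_s: 3.98
ee_pos: [0.3088, 0.4157, 0.194]
ee_rot: [0.01, 3.141, -0.001]
wrist_force: [0.7, 0.0, -0.1]
gripper_width: 0.0399
gripper_force: 0.0
```

Emit:
move_arm(motion=[[-0.07,[-0.5,-0.32,0],[0,0,0]],[-0.07,[-0.97,-0.64,0],[0,0,0]],[-0.07,[-0.97,-0.64,0],[0,0,0]]])

```text
time_s: 4.35
ee_pos: [0.4053, 0.3524, 0.1939]
ee_rot: [0.008, 3.141, 0.0]
wrist_force: [-0.8, 0.5, -0.4]
gripper_width: 0.0396
gripper_force: 0.0
```

Emit:
move_arm(motion=[[-0.07,[-0.5,-0.32,0],[0,0,0]],[-0.07,[-0.97,-0.64,0],[0,0,0]],[-0.07,[-0.97,-0.64,0],[0,0,0]]])

```text
time_s: 4.72
ee_pos: [0.5019, 0.2891, 0.1936]
ee_rot: [0.005, 3.141, 0.0]
wrist_force: [-0.6, 1.0, 0.3]
gripper_width: 0.0402
gripper_force: 0.0
```

Emit:
move_arm(motion=[[-0.07,[-0.5,-0.32,0],[0,0,0]],[-0.07,[-0.95,-0.64,0],[0,0,0]],[-0.07,[-0.95,-0.64,0],[0,0,0]],[-0.07,[-0.95,-0.64,0.3],[0,0,0]],[-0.07,[-0.95,-0.64,0.6],[0,0,0]],[-0.07,[-0.95,-0.64,0.6],[0,0,0]]])

```text
time_s: 5.48
ee_pos: [0.591, 0.2269, 0.1316]
ee_rot: [0.004, -3.135, 0.002]
wrist_force: [-0.1, 0.3, 0.1]
gripper_width: 0.0395
gripper_force: 0.0
```

Emit:
move_arm(motion=[[-0.07,[0,0,0.4],[0,0,0]],[-0.07,[0,0,0.74],[0,0,0]],[-0.07,[0,0,0.74],[0,0,0]],[-1,[0,0,0.74],[0,0,0]],[-1,[0,0,0.74],[0,0,0]],[-1,[0,0,0.74],[0,0,0]],[-1,[0,0,0.74],[0,0,0]]], squeeze=60)

```text
time_s: 6.35
ee_pos: [0.5957, 0.2257, 0.0607]
ee_rot: [-0.0, 3.141, 0.001]
wrist_force: [0.3, -0.5, -0.5]
gripper_width: 0.0005
gripper_force: 0.0
```

Emit:
move_arm(motion=[[-1,[0,0,-0.3],[0,0,0]],[-1,[0,0,-0.7],[0,0,0]],[-1,[0,0,-1],[0,0,0]],[-1,[0,0,-1],[0,0,0]]])

```text
time_s: 6.85
ee_pos: [0.5974, 0.2263, 0.1632]
ee_rot: [-0.0, 3.136, 0.004]
wrist_force: [0.3, 1.2, -0.0]
gripper_width: 0.0003
gripper_force: 0.0
```

```bash
python3 - <<'E'
from h import *
s=bot.sense(); print(s["joints"],s["ee_pos"])
ims=[]
for c,(x0,y0,w) in {"top":(130,110,200),"scene":(230,80,200)}.items():
    f=bot.grab_frame(c); ims.append(cv2.resize(f["pixels"][y0:y0+w,x0:x0+w,::-1],(400,400),interpolation=cv2.INTER_CUBIC))
    print(c,proj(f,[s["ee_pos"]]))
    for r in bot.regions_of(c,"scraper")[:2]: print(r["score"],r["bbox"])
cv2.imwrite("pics/a1.png",np.hstack(ims))
E
```

```text
[0.3621 0.4648 0.0937 1.1934 0.     0.3621] [0.5974 0.2263 0.1632]
top [[216.7968 176.3134]]
0.9 [224.3, 173.8, 10.5, 63.7]
scene [[300.5064 113.4504]]
0.77 [310.8, 139.6, 42.7, 11.2]
```

View pics/a1.png

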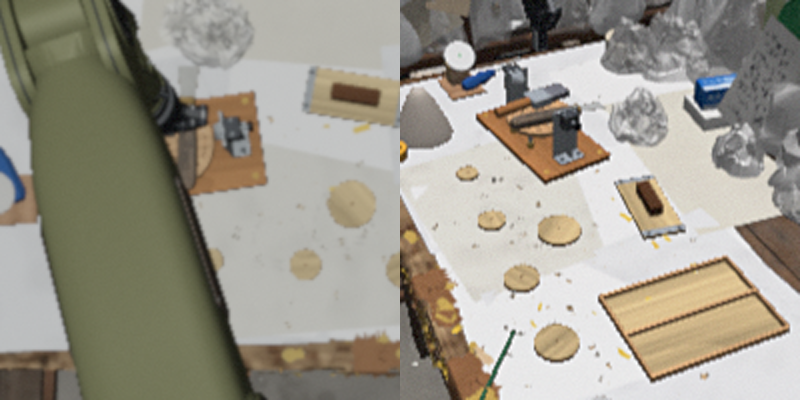

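```bash
python3 - <<'E'
from h import *
s=bot.sense()
f=bot.grab_frame("scene"); im=f["pixels"][:,:,::-1].copy()
a=cv2.resize(im[70:170,250:350],(600,600),interpolation=cv2.INTER_CUBIC)
for dz in(0,.019,.05):
    p=proj(f,[s["ee_pos"]+[0,0,dz]])[0]; cv2.circle(a,tuple(int(v) for v in((p-[250,70])*6+3)),4,(0,0,255),1)
cv2.imwrite("pics/a2.png",a)
E
```

```text
(no output)
```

View pics/a2.png

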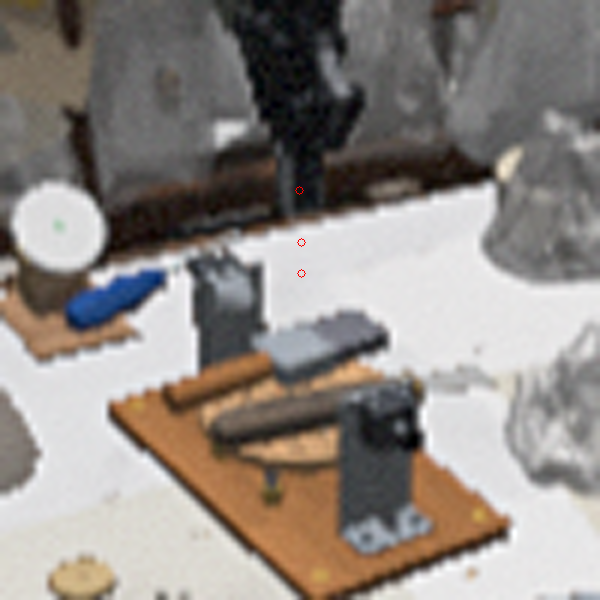

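The picture shows the real fingertips about 36 mm above the reported TCP. I'll check this over bare bench.

Emit:
move_arm(motion=[[-1,[0,-0.5,0],[0,0,0]],[-1,[0,-1,0],[0,0,0]],[-1,[0,-1,0],[0,0,0]]])

```text
time_s: 7.48
ee_pos: [0.5941, 0.1223, 0.1588]
ee_rot: [-0.007, -3.139, 0.002]
wrist_force: [1.1, 0.7, 0.1]
gripper_width: 0.0001
gripper_force: 0.0
```

Emit:
move_arm(motion=[[-1,[0,-0.36,0],[0,0,0]],[-1,[0,-0.36,0.5],[0,0,0]],[-1,[0,-0.36,1],[0,0,0]],[-1,[0,-0.36,1],[0,0,0]],[-1,[0,-0.36,1],[0,0,0]]])

```text
time_s: 8.1
ee_pos: [0.596, 0.0903, 0.061]
ee_rot: [-0.001, 3.141, 0.0]
wrist_force: [0.9, -0.2, 1.4]
gripper_width: 0.0002
gripper_force: 0.0
```

```bash
python3 - <<'E'
from h import *
s=bot.sense(); print(s["ee_pos"],s["ee_rot"],s["joints"],s["wrist_force"])
o=[]
for c in("scene","top"):
    f=bot.grab_frame(c); im=f["pixels"][:,:,::-1]; p0=proj(f,[s["ee_pos"]])[0]; o0=(p0-33).astype(int)
    a=cv2.resize(im[o0[1]:o0[1]+66,o0[0]:o0[0]+66],(396,396),interpolation=cv2.INTER_CUBIC)
    for dz in(0,.036):
        p=proj(f,[s["ee_pos"]+[0,0,dz]])[0]; cv2.circle(a,tuple(int(v) for v in((p-o0)*6+3)),4,(0,0,255),1)
    o.append(a)
cv2.imwrite("pics/a3.png",np.hstack(o))
E
```

```text
[0.596  0.0903 0.061 ] [-0.0013  3.1407  0.0005] [ 0.1503  0.4717 -0.1741  0.924   0.0002  0.1494] [ 0.8797 -0.1666  1.4343]
```

View pics/a3.png

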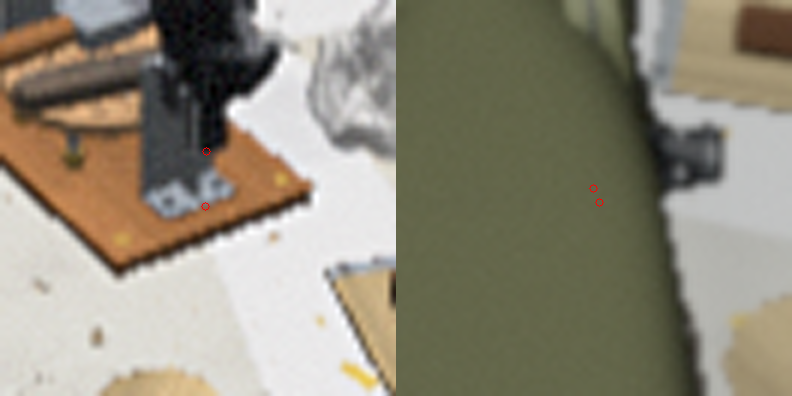

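Emit:
move_arm(motion=[[-1,[0,0,0.3],[0,0,0]],[-1,[0,0,0.6],[0,0,0]],[-1,[0,0,0.7],[0,0,0]],[-1,[0,0,0.7],[0,0,0]]])

```text
time_s: 8.7
ee_pos: [0.5959, 0.0898, -0.0092]
ee_rot: [-0.001, 3.141, 0.0]
wrist_force: [-0.3, 0.6, -0.1]
gripper_width: 0.0002
gripper_force: 0.0
```

Emit:
move_arm(motion=[[-1,[0,0,0.05],[0,0,0]],[-1,[0,0,0.1],[0,0,0]],[-1,[0,0,0.15],[0,0,0]],[-1,[0,0,0.15],[0,0,0]]])

```text
time_s: 9.2
ee_pos: [0.5946, 0.0896, -0.0254]
ee_rot: [0.0, -3.14, -0.001]
wrist_force: [0.1, -0.7, 0.6]
gripper_width: -0.0
gripper_force: 0.0
```

Emit:
move_arm(motion=[[-1,[0,0,0.04],[0,0,0]],[-1,[0,0,0.08],[0,0,0]],[-1,[0,0,0.12],[0,0,0]],[-1,[0,0,0.12],[0,0,0]]])

```text
time_s: 9.7
ee_pos: [0.5947, 0.0899, -0.0372]
ee_rot: [0.001, -3.141, -0.0]
wrist_force: [-2.0, -0.4, 1.8]
gripper_width: -0.0001
gripper_force: 0.6
```

Emit:
move_arm(motion=[[-1,[0,0,0.02],[0,0,0]],[-1,[0,0,0.02],[0,0,0]]])

```text
time_s: 9.95
ee_pos: [0.5948, 0.0899, -0.0373]
ee_rot: [0.001, -3.141, -0.001]
wrist_force: [-5.5, -1.4, 13.9]
gripper_width: 0.0
gripper_force: 7.2
```

Emit:
move_arm(motion=[[-1,[0,0,-0.5],[0,0,0]],[-0.07,[0,0,-1],[0,0,0]],[-0.07,[0,0,-1],[0,0,0]]])

```text
time_s: 10.32
ee_pos: [0.6002, 0.0904, 0.0658]
ee_rot: [0.0, 3.131, 0.003]
wrist_force: [0.4, -0.3, -0.3]
gripper_width: 0.0358
gripper_force: 0.0
```

Emit:
move_arm(motion=[[-0.07,[0,0,-0.5],[0,0,0]],[-0.07,[0,0.3,-0.7],[0,0,0]],[-0.07,[0,0.8,-0.7],[0,0,0]],[-0.07,[0,1,-0.7],[0,0,0]],[-0.07,[0,1,-0.7],[0,0,0]]])

```text
time_s: 10.95
ee_pos: [0.5948, 0.1905, 0.1297]
ee_rot: [0.004, -3.14, 0.001]
wrist_force: [-1.3, -0.5, 0.3]
gripper_width: 0.0397
gripper_force: 0.0
```

```bash
python3 -c "
from h import *
s=bot.sense(); print(s['ee_pos'],s['joints'],bot.grasp_offset)"
```

```text
[0.5948 0.1905 0.1297] [ 0.3103  0.4619  0.0003  1.1107 -0.0005  0.3078] 0.0187
```

Confirmed by contact: true tip z = reported z + 0.037. Retrying the scraper grasp at reported z 0.021.

Emit:
move_arm(motion=[[-0.07,[0,0.35,0],[0,0,0]],[-0.07,[0,0.35,0],[0,0,0]],[-0.07,[0,0.35,0.5],[0,0,0]],[-0.07,[0,0.35,0.8],[0,0,0]],[-0.07,[0,0.35,0.8],[0,0,0]]])

```text
time_s: 11.58
ee_pos: [0.5924, 0.2217, 0.0479]
ee_rot: [-0.002, -3.135, 0.005]
wrist_force: [-0.2, -0.1, 0.6]
gripper_width: 0.0397
gripper_force: 0.0
```

Emit:
move_arm(motion=[[-0.07,[0,0,0.15],[0,0,0]],[-0.07,[0,0,0.28],[0,0,0]],[-0.07,[0,0,0.28],[0,0,0]],[-1,[0,0,0.28],[0,0,0]],[-1,[0,0,0.28],[0,0,0]],[-1,[0,0,0.28],[0,0,0]],[-1,[0,0,0.28],[0,0,0]]], squeeze=60)

```text
time_s: 12.45
ee_pos: [0.5956, 0.2249, 0.0236]
ee_rot: [-0.001, 3.141, 0.001]
wrist_force: [-0.3, -0.2, 2.4]
gripper_width: 0.0241
gripper_force: 58.5
```

Emit:
move_arm(motion=[[-1,[0,0,-0.3],[0,0,0]],[-1,[0,0,-0.7],[0,0,0]],[-1,[0,0,-1],[0,0,0]],[-1,[0,0,-1],[0,0,0]]])

```text
time_s: 12.95
ee_pos: [0.5973, 0.2253, 0.1256]
ee_rot: [-0.0, 3.136, 0.003]
wrist_force: [-0.1, 0.3, -1.5]
gripper_width: 0.0242
gripper_force: 58.5
```

Emit:
move_arm(motion=[[-1,[0,-0.4,0],[0,0,0]],[-1,[0,-0.8,0],[0,0,0]],[-1,[0,-1,0],[0,0,0.14]]])

```text
time_s: 13.32
ee_pos: [0.5937, 0.1224, 0.1209]
ee_rot: [-0.115, -3.136, 0.002]
wrist_force: [0.0, 0.2, -1.0]
gripper_width: 0.0242
gripper_force: 58.5
```

```bash
python3 -c "
from h import *
s=bot.sense(); print(s['ee_pos'],s['ee_rot'],s['gripper_width'],s['gripper_force'],s['wrist_force'])"
```

```text
[0.5937 0.1224 0.1209] [-0.1149 -3.1361  0.0022] 0.02417725503918516 58.531867027923 [ 0.0252  0.2056 -1.0089]
```

Emit:
move_arm(motion=[[-1,[-0.03,-0.5,0],[0,0,0]],[-1,[-0.06,-1,0],[0,0,0]],[-1,[-0.06,-1,0],[0,0,0]]])

```text
time_s: 13.7
ee_pos: [0.5928, 0.021, 0.1211]
ee_rot: [-0.117, -3.136, 0.002]
wrist_force: [0.5, 0.4, -1.4]
gripper_width: 0.0244
gripper_force: 58.6
```

Emit:
move_arm(motion=[[-1,[-0.03,-0.5,0],[0,0,0]],[-1,[-0.06,-1,0],[0,0,0]],[-1,[-0.06,-1,0],[0,0,0]]])

```text
time_s: 14.08
ee_pos: [0.5925, -0.0779, 0.1215]
ee_rot: [-0.116, -3.137, 0.0]
wrist_force: [-0.1, 0.6, -0.5]
gripper_width: 0.0243
gripper_force: 58.8
```

Emit:
move_arm(motion=[[-1,[-0.03,-0.5,0],[0,0,0]],[-1,[-0.06,-1,0],[0,0,0]],[-1,[-0.06,-1,0],[0,0,0]]])

```text
time_s: 14.45
ee_pos: [0.5921, -0.1773, 0.1218]
ee_rot: [-0.114, -3.138, -0.0]
wrist_force: [-0.5, 0.7, -1.1]
gripper_width: 0.0238
gripper_force: 58.8
```

Emit:
move_arm(motion=[[-1,[-0.03,-0.5,0],[0,0,0]],[-1,[-0.06,-1,0],[0,0,0]],[-1,[-0.06,-1,0],[0,0,0]],[-1,[-0.06,-1,0.4],[0,0,0]],[-1,[-0.06,-1,0.8],[0,0,0]],[-1,[-0.06,-1,0.8],[0,0,0]]])

```text
time_s: 15.2
ee_pos: [0.588, -0.2717, 0.039]
ee_rot: [-0.105, -3.131, -0.007]
wrist_force: [0.3, -0.2, -1.4]
gripper_width: 0.0243
gripper_force: 58.9
```

```bash
python3 -c "
from h import *
s=bot.sense(); print(s['ee_pos'],s['ee_rot'],s['joints'],s['gripper_width'],s['gripper_force'],s['wrist_force'])
thing('scraper',.05,('scene',));thing('tray',.014,('scene',))"
```

```text
[ 0.588  -0.2717  0.039 ] [-0.1055 -3.1313 -0.0074] [-0.4335  0.5679 -0.0632  0.9494  0.001  -0.3662] 0.02431232829525642 58.94553826568881 [ 0.2729 -0.1614 -1.3961]
scraper scene 0.89 rect [ 0.6389 -0.2506] size [ 40.4806 182.8364] yaw 176.9 mean [ 0.6361 -0.2521]
tray scene 0.88 rect [ 0.6202 -0.2465] size [171.3259 220.4067] yaw 179.1 mean [ 0.605  -0.2637]
```

Emit:
move_arm(motion=[[-1,[0,-0.05,0],[0,0,0]],[-1,[0,-0.05,0.3],[0,0,0]],[-1,[0,-0.05,0.55],[0,0,0]],[-1,[0,-0.05,0.62],[0,0,0]],[-1,[0,-0.05,0.65],[0,0,0]],[-1,[0,-0.05,0.65],[0,0,0]]])

```text
time_s: 16.15
ee_pos: [0.5918, -0.2816, -0.0209]
ee_rot: [0.11, 3.138, -0.001]
wrist_force: [0.4, 0.4, -0.2]
gripper_width: 0.0244
gripper_force: 58.9
```

Emit:
move_arm(motion=[[-1,[0,0,0.03],[0,0,0]],[-1,[0,0,0.05],[0,0,0]],[-1,[0,0,0.05],[0,0,0]]])

```text
time_s: 16.52
ee_pos: [0.5913, -0.2813, -0.0264]
ee_rot: [0.11, 3.139, -0.001]
wrist_force: [-0.4, 0.7, 2.7]
gripper_width: 0.024
gripper_force: 59.2
```

Emit:
move_arm(motion=[[-0.25,[0,0,0],[0,0,0]],[-0.25,[0,0,0],[0,0,0]],[-0.25,[0,0,-0.3],[0,0,0]],[-0.25,[0,0,-0.7],[0,0,0]],[-0.1,[0,0,-1],[0,0,0]]])

```text
time_s: 17.15
ee_pos: [0.5914, -0.2813, 0.0745]
ee_rot: [0.11, 3.139, -0.001]
wrist_force: [-0.2, -0.8, -0.6]
gripper_width: 0.038
gripper_force: 0.0
```

Emit:
move_arm(motion=[[-0.07,[0.04,0.5,-0.3],[0,0,0]],[-0.07,[0.09,1,-0.46],[0,0,0]],[-0.07,[0.09,1,-0.46],[0,0,0]]])

```text
time_s: 17.52
ee_pos: [0.5898, -0.1779, 0.1209]
ee_rot: [0.103, 3.137, 0.0]
wrist_force: [0.3, 0.2, -0.8]
gripper_width: 0.0399
gripper_force: 0.0
```

Emit:
move_arm(motion=[[-0.07,[0.04,0.5,0],[0,0,0]],[-0.07,[0.09,1,0],[0,0,0]],[-0.07,[0.09,1,0],[0,0,0]]])

```text
time_s: 17.9
ee_pos: [0.5863, -0.0781, 0.1184]
ee_rot: [-0.104, -3.138, -0.001]
wrist_force: [-0.1, 0.2, -0.5]
gripper_width: 0.0397
gripper_force: 0.0
```

Emit:
move_arm(motion=[[-0.07,[0.04,0.5,0],[0,0,0]],[-0.07,[0.09,1,0],[0,0,0]],[-0.07,[0.09,1,0],[0,0,0]]])

```text
time_s: 18.27
ee_pos: [0.5849, 0.0215, 0.1185]
ee_rot: [-0.105, -3.139, 0.0]
wrist_force: [-0.0, -0.3, -1.1]
gripper_width: 0.0393
gripper_force: 0.0
```

Emit:
move_arm(motion=[[-0.07,[0.04,0.5,0],[0,0,0]],[-0.07,[0.09,1,0],[0,0,0]],[-0.07,[0.09,1,0],[0,0,0]]])

```text
time_s: 18.65
ee_pos: [0.5835, 0.1215, 0.1185]
ee_rot: [0.106, 3.14, -0.0]
wrist_force: [0.1, 0.3, -0.1]
gripper_width: 0.0396
gripper_force: 0.0
```

Emit:
move_arm(motion=[[-0.07,[0.04,0.5,0],[0,0,0]],[-0.07,[0.09,1,0],[0,0,0]],[-0.07,[0.09,1,0],[0,0,0]]])

```text
time_s: 19.02
ee_pos: [0.5818, 0.2216, 0.1185]
ee_rot: [0.106, 3.139, -0.0]
wrist_force: [0.0, -0.5, 0.0]
gripper_width: 0.0399
gripper_force: 0.0
```

Emit:
move_arm(motion=[[-0.07,[0.03,0.33,0],[0,0,-0.28]],[-0.07,[0.06,0.63,0],[0,0,-0.576]],[-0.07,[0.06,0.63,0],[0,0,-0.576]],[-0.07,[0.06,0.63,0],[0,0,-0.576]],[-0.07,[0.06,0.63,0],[0,0,-0.576]]])

```text
time_s: 19.65
ee_pos: [0.5797, 0.2821, 0.1189]
ee_rot: [0.338, -3.123, 0.001]
wrist_force: [-0.2, -0.1, 1.2]
gripper_width: 0.0398
gripper_force: 0.0
```

```bash
python3 -c "
from h import *
s=bot.sense(); print(s['ee_pos'],s['ee_rot'],s['joints'],s['gripper_width'])
thing('scraper',.02);thing('tray',.014,('top',))"
```

```text
[0.5797 0.2821 0.1189] [ 0.3377 -3.1231  0.0012] [ 0.4532  0.5014  0.0386  1.1086 -0.0006  0.2378] 0.03976410124168508
scraper top 0.63 rect [ 0.6206 -0.2813] size [177.9096  29.601 ] yaw 0.1 mean [ 0.6225 -0.282 ]
scraper scene 0.61 rect [ 0.6185 -0.2872] size [ 30.0342 171.3179] yaw 177.9 mean [ 0.6125 -0.2872]
tray top 0.9 rect [ 0.623  -0.2426] size [216.9469 162.5852] yaw 0.5 mean [ 0.6201 -0.2363]
```

Emit:
move_arm(motion=[[-0.25,[0,0.02,0],[0,0,0]],[-0.25,[0,0.02,0.4],[0,0,0]],[-0.25,[0,0.02,0.8],[0,0,0]],[-0.25,[0,0.02,0.98],[0,0,0]],[-0.25,[0,0.02,0.98],[0,0,0]],[-0.25,[0,0.02,0.98],[0,0,0]]])

```text
time_s: 20.7
ee_pos: [0.5789, 0.2863, 0.0212]
ee_rot: [-0.342, 3.123, 0.001]
wrist_force: [0.3, -0.3, 0.3]
gripper_width: 0.0319
gripper_force: 0.0
```

Emit:
move_arm(motion=[[-1,[0,0,0],[0,0,0]],[-1,[0,0,0],[0,0,0]],[-1,[0,0,0],[0,0,0]],[-1,[0,0,0],[0,0,0]]])

```text
time_s: 21.2
ee_pos: [0.5792, 0.2867, 0.0215]
ee_rot: [-0.342, 3.122, 0.002]
wrist_force: [0.5, 1.4, 2.4]
gripper_width: 0.0168
gripper_force: 58.6
```

Emit:
move_arm(motion=[[-1,[0,0,-0.3],[0,0,0]],[-1,[0,0,-0.7],[0,0,0]],[-1,[0,0,-1],[0,0,0]],[-1,[0,0,-1],[0,0,0]]])

```text
time_s: 21.7
ee_pos: [0.5808, 0.2868, 0.1233]
ee_rot: [-0.342, 3.118, 0.002]
wrist_force: [-0.5, -0.6, -1.4]
gripper_width: 0.0165
gripper_force: 58.8
```

Emit:
move_arm(motion=[[-1,[0.11,-0.49,0],[0,0,0.22]],[-1,[0.22,-0.98,0],[0,0,0.436]],[-1,[0.22,-0.98,0],[0,0,0.436]],[-1,[0.22,-0.98,0],[0,0,0.436]]])

```text
time_s: 22.2
ee_pos: [0.578, 0.1854, 0.1196]
ee_rot: [0.0, -3.14, 0.0]
wrist_force: [0.1, -0.2, -1.4]
gripper_width: 0.0165
gripper_force: 59.0
```

Emit:
move_arm(motion=[[-1,[-0.03,-0.5,0],[0,0,0]],[-1,[-0.055,-0.97,0],[0,0,0]],[-1,[-0.055,-0.97,0],[0,0,0]]])

```text
time_s: 22.58
ee_pos: [0.5841, 0.0871, 0.1202]
ee_rot: [-0.003, -3.141, 0.001]
wrist_force: [-0.1, 1.1, -1.3]
gripper_width: 0.0173
gripper_force: 59.1
```

Emit:
move_arm(motion=[[-1,[-0.03,-0.5,0],[0,0,0]],[-1,[-0.055,-0.97,0],[0,0,0]],[-1,[-0.055,-0.97,0],[0,0,0]]])

```text
time_s: 22.95
ee_pos: [0.5901, -0.0094, 0.1204]
ee_rot: [-0.003, -3.141, 0.0]
wrist_force: [0.0, -0.1, -0.9]
gripper_width: 0.0169
gripper_force: 59.2
```

Emit:
move_arm(motion=[[-1,[-0.03,-0.5,0],[0,0,0]],[-1,[-0.055,-0.97,0],[0,0,0]],[-1,[-0.055,-0.97,0],[0,0,0]]])

```text
time_s: 23.32
ee_pos: [0.596, -0.106, 0.1205]
ee_rot: [0.002, 3.141, 0.0]
wrist_force: [0.4, 1.1, -1.0]
gripper_width: 0.0166
gripper_force: 59.3
```

Emit:
move_arm(motion=[[-1,[-0.03,-0.5,0],[0,0,0]],[-1,[-0.055,-0.97,0],[0,0,0]],[-1,[-0.055,-0.97,0],[0,0,0]],[-1,[-0.055,-0.97,0.4],[0,0,0]],[-1,[-0.055,-0.97,0.8],[0,0,0]],[-1,[-0.055,-0.97,0.9],[0,0,0]],[-1,[-0.055,-0.97,0.9],[0,0,0]]])

```text
time_s: 24.2
ee_pos: [0.6007, -0.2005, 0.0308]
ee_rot: [0.004, -3.14, -0.001]
wrist_force: [-0.8, -0.1, 0.5]
gripper_width: 0.0166
gripper_force: 59.3
```

```bash
python3 -c "
from h import *
s=bot.sense(); print(s['ee_pos'],s['ee_rot'],s['gripper_width'],s['wrist_force'])
thing('brush',.03)
thing('press',.014,('top',))
f=bot.grab_frame('top'); save(f,'bed1'); print([ (r['score'],r['xy'],onz(f,r['xy'],.054)) for r in bot.tip_of('top','bed_centre')])
g=bot.grab_frame('scene'); save(g,'bed1s'); print([ (r['score'],r['xy'],onz(g,r['xy'],.054)) for r in bot.tip_of('scene','bed_centre')])
"
```

```text
[ 0.6007 -0.2005  0.0308] [ 0.0035 -3.1404 -0.0015] 0.016576231500170405 [-0.7917 -0.0942  0.5338]
brush top 0.66 rect [ 0.6866 -0.1974] size [17.53   38.8736] yaw 179.6 mean [ 0.6886 -0.1963]
brush scene 0.75 rect [ 0.656  -0.1693] size [168.3437  51.9248] yaw 4.6 mean [ 0.6635 -0.1687]
press top 0.69 rect [0.6006 0.2619] size [145.9177 271.4881] yaw 99.3 mean [0.6014 0.2557]
[(0.64, [233.4, 239.1], array([0.4416, 0.1959, 0.054 ])), (0.57, [212.9, 181.4], array([0.6038, 0.2586, 0.054 ]))]
[(0.88, [299.5, 137.6], array([0.6014, 0.2509, 0.054 ]))]
```

Emit:
move_arm(motion=[[-1,[0,-0.01,0.3],[0,0,0]],[-1,[0,-0.01,0.55],[0,0,0]],[-1,[0,-0.01,0.58],[0,0,0]],[-1,[0,-0.01,0.6],[0,0,0]],[-1,[0,-0.01,0.6],[0,0,0]]])

```text
time_s: 25.32
ee_pos: [0.6014, -0.2036, -0.0281]
ee_rot: [-0.0, 3.14, -0.001]
wrist_force: [0.8, 0.1, -1.1]
gripper_width: 0.0169
gripper_force: 59.5
```

```bash
python3 - <<'E'
import cv2,numpy as np
a=cv2.imread("pics/bed1.png")[150:215,165:270]; b=cv2.imread("pics/bed1s.png")[100:190,250:380]
cv2.imwrite("pics/bedz.png",cv2.resize(a,None,fx=7,fy=7,interpolation=cv2.INTER_CUBIC))
E
```

```text
(no output)
```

View pics/bedz.png

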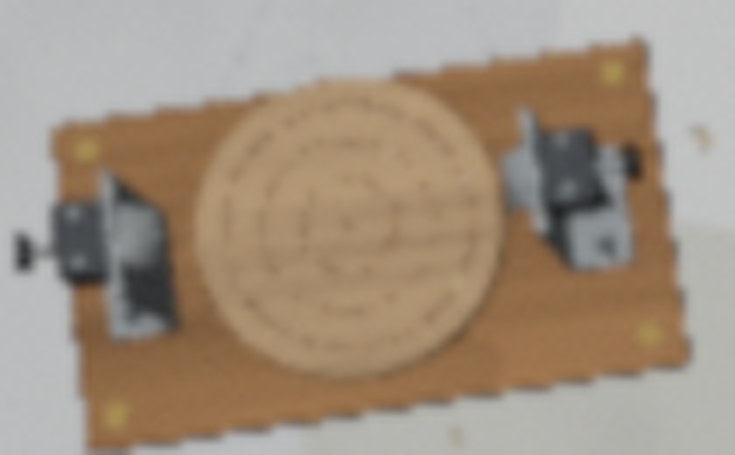

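```bash
cat >> h.py <<'E'
def cv7(u,v,s=7,ox=165,oy=150): return ((u+.5)/s-.5+ox,(v+.5)/s-.5+oy)
E
python3 - <<'E'
from h import *
f=bot.grab_frame("top")
S=[onz(f,cv7(*p),.014)[:2] for p in((87,150),(612,72),(649,335),(116,415))]
print(S,np.mean(S,0))
for a,b in((1,0),(2,3)): d=S[b]-S[a]; print("y-axis yaw",np.degrees(np.arctan2(-d[0],d[1])),np.linalg.norm(d))
for a,b in((3,0),(2,1)): d=S[b]-S[a]; print("x-axis yaw",np.degrees(np.arctan2(d[1],d[0])),np.linalg.norm(d))
print("bed circle",onz(f,cv7(349,226.5),.054),"dot",onz(f,cv7(347,224),.054), "diam px->", np.linalg.norm(onz(f,cv7(195,226),.054)-onz(f,cv7(503,226),.054)))
discs(("top",))
thing("cover",.01,("top",))
E
```

```text
[array([0.6408, 0.3718]), array([0.6763, 0.1555]), array([0.5653, 0.1373]), array([0.5301, 0.3547])] [0.6031 0.2548]
y-axis yaw 9.32709093416013 0.21919239261138068
y-axis yaw 9.220586004765094 0.2202736922767176
x-axis yaw 8.755687400583339 0.11202732200318592
x-axis yaw 9.308593899881009 0.11243121498211103
bed circle [0.6024 0.2542 0.054 ] dot [0.6034 0.2551 0.054 ] diam px-> 0.12346287823142617
 disc top 0.72 mean [ 0.6898 -0.1812] rect [ 0.6798 -0.1896] size mm [ 50.5127 100.2578] area-d mm None
 disc top 0.68 mean [ 0.4323 -0.0792] rect [ 0.4328 -0.0798] size mm [51.7131 51.8387] area-d mm None
 disc top 0.63 mean [ 0.5257 -0.0031] rect [ 0.5256 -0.0032] size mm [68.0578 65.7766] area-d mm None
 disc top 0.62 mean [0.4404 0.0685] rect [0.4411 0.0694] size mm [28.3525 42.5927] area-d mm None
 disc top 0.47 mean [0.4418 0.1984] rect [0.4421 0.1986] size mm [32.7823 32.0046] area-d mm None
cover top 0.95 rect [ 0.6838 -0.0065] size [150.1116  72.2034] yaw 80.7 mean [ 0.6839 -0.0066]
```

Emit:
move_arm(motion=[[-1,[0,0,0.01],[0,0,0]],[-0.25,[0,0,0.01],[0,0,0]],[-0.25,[0,0,0.01],[0,0,0]],[-0.25,[0,0,-0.3],[0,0,0]],[-0.25,[0,0,-0.7],[0,0,0]],[0.5,[0,0,-1],[0,0,0]],[0.9,[0,0,-1],[0,0,0.2]]])

```text
time_s: 26.45
ee_pos: [0.6031, -0.2042, 0.0741]
ee_rot: [0.161, 3.132, -0.002]
wrist_force: [0.2, -0.0, -0.4]
gripper_width: 0.0667
gripper_force: 0.0
```

Emit:
move_arm(motion=[[1,[0.1,0.3,0],[0,0,0.3]],[1,[0.2,0.6,0],[0,0,0.6]],[1,[0.29,0.88,0],[0,0,0.9]]])

```text
time_s: 26.82
ee_pos: [0.5801, -0.112, 0.0707]
ee_rot: [-0.86, -3.021, -0.0]
wrist_force: [-0.6, 0.7, 0.2]
gripper_width: 0.0853
gripper_force: 0.0
```

Emit:
move_arm(motion=[[1,[0.2,0.12,0],[0,0,0.3]],[1,[0.4,0.24,0],[0,0,0.6]],[1,[0.57,0.36,0],[0,0,0.9]]])

```text
time_s: 27.2
ee_pos: [0.5501, -0.0517, 0.0707]
ee_rot: [-1.512, -2.753, 0.0]
wrist_force: [0.3, 0.3, 0.0]
gripper_width: 0.0856
gripper_force: 0.0
```

Emit:
move_arm(motion=[[1,[0.2,0.02,0],[0,0,0.3]],[1,[0.4,0.03,0],[0,0,0.6]],[1,[0.58,0.04,0],[0,0,0.82]],[1,[0.58,0.04,0],[0,0,0.82]],[1,[0.58,0.04,0],[0,0,0.82]]])

```text
time_s: 27.82
ee_pos: [0.5233, -0.0019, 0.071]
ee_rot: [2.033, 2.394, 0.0]
wrist_force: [0.5, 0.7, -1.0]
gripper_width: 0.0857
gripper_force: 0.0
```

```bash
cat >> h.py <<'E'
C=np.array([.603,.2545]); YAW=np.radians(9.2)
def pf(p): # world -> press frame
    d=np.array(p[:2])-C; c,s=np.cos(YAW),np.sin(YAW); return np.array([c*d[0]+s*d[1],-s*d[0]+c*d[1]])
def plan(target,z=None):
    s=bot.sense(); e=s["ee_pos"]; Rm=R.from_rotvec(s["ee_rot"]).as_matrix()
    d=np.append(np.array(target[:2])-e[:2],0 if z is None else z-e[2])
    psi=np.arctan2(-Rm[0,1],Rm[1,1]); print("pos",e,"yaw",np.degrees(psi),"w %.4f"%s["gripper_width"],"F",s["wrist_force"],"tool shift/100mm",Rm.T@d*10)
E
python3 -c "
from h import *
s=bot.sense();plan((.5257,-.003),-.042)
thing('brush',.02);thing('scraper',.02,('top',))
for n in((.5257,-.003),(.431,-.211),(.4323,-.0795),(.4386,.0625),(.4418,.1984)): print(pf(n))
"
```

```text
pos [ 0.5233 -0.0019  0.071 ] yaw -80.69159484097675 w 0.0857 F [ 0.5311  0.7266 -0.9705] tool shift/100mm [-0.0144  0.0209  1.1302]
brush top 0.81 rect [ 0.621  -0.2055] size [ 38.1948 150.9065] yaw 179.7 mean [ 0.6329 -0.2051]
brush scene 0.92 rect [ 0.621 -0.21 ] size [ 50.3631 151.9137] yaw 179.1 mean [ 0.6348 -0.2106]
scraper top 0.81 rect [ 0.6221 -0.2815] size [ 32.4289 181.0949] yaw 179.2 mean [ 0.6212 -0.2819]
[-0.1175 -0.2418]
[-0.2442 -0.432 ]
[-0.2219 -0.3024]
[-0.193  -0.1632]
[-0.1681 -0.0296]
```

Emit:
move_arm(motion=[[1,[-0.01,0.02,0.4],[0,0,0]],[1,[-0.01,0.02,0.8],[0,0,0]],[1,[-0.01,0.02,0.8],[0,0,0]]])

```text
time_s: 28.5
ee_pos: [0.5216, -0.0023, -0.0115]
ee_rot: [-2.032, -2.389, 0.007]
wrist_force: [-0.8, 0.2, -0.6]
gripper_width: 0.0856
gripper_force: 0.0
```

Emit:
move_arm(motion=[[1,[0,0,0.15],[0,0,0]],[1,[0,0,0.3],[0,0,0]],[1,[0,0,0.33],[0,0,0]],[1,[0,0,0.33],[0,0,0]],[-1,[0,0,0.33],[0,0,0]],[-1,[0,0,0.33],[0,0,0]],[-1,[0,0,0.33],[0,0,0]]], squeeze=40)

```text
time_s: 29.38
ee_pos: [0.5256, -0.0021, -0.041]
ee_rot: [2.035, 2.392, 0.001]
wrist_force: [-0.5, 0.2, 6.1]
gripper_width: 0.0678
gripper_force: 43.7
```

Emit:
move_arm(motion=[[-1,[0,0,-0.2],[0,0,0]],[-1,[0,0,-0.6],[0,0,0]],[-1,[0,0,-1],[0,0,0]]])

```text
time_s: 29.75
ee_pos: [0.5247, -0.0021, 0.059]
ee_rot: [-2.035, -2.393, 0.0]
wrist_force: [0.0, 0.1, -0.2]
gripper_width: 0.0673
gripper_force: 45.1
```

Emit:
move_arm(motion=[[-1,[0.3,0.15,-0.3],[0,0,0]],[-1,[0.6,0.3,-0.35],[0,0,0]],[-1,[0.8,0.39,-0.35],[0,0,0]]])

```text
time_s: 30.12
ee_pos: [0.5518, 0.0844, 0.094]
ee_rot: [2.034, 2.392, 0.003]
wrist_force: [0.4, 0.3, 0.3]
gripper_width: 0.0676
gripper_force: 45.1
```

Emit:
move_arm(motion=[[-1,[0.3,0.15,0],[0,0,0]],[-1,[0.6,0.3,0],[0,0,0]],[-1,[0.8,0.39,0],[0,0,0]]])

```text
time_s: 30.5
ee_pos: [0.576, 0.1694, 0.0921]
ee_rot: [-2.034, -2.393, 0.002]
wrist_force: [-0.7, -0.7, -1.3]
gripper_width: 0.0676
gripper_force: 45.1
```

Emit:
move_arm(motion=[[-1,[0.3,0.15,0],[0,0,0]],[-1,[0.6,0.3,0],[0,0,0]],[-1,[0.8,0.39,0],[0,0,0]],[-1,[0.8,0.39,0],[0,0,0]],[-1,[0.8,0.39,0],[0,0,0]]])

```text
time_s: 31.12
ee_pos: [0.6012, 0.2525, 0.0924]
ee_rot: [-2.036, -2.392, 0.003]
wrist_force: [0.0, 0.5, -0.4]
gripper_width: 0.0677
gripper_force: 45.1
```

```bash
python3 -c "
from h import *
plan(C,.016)"
```

```text
pos [0.6012 0.2525 0.0924] yaw -80.79659954675012 w 0.0677 F [ 0.0478  0.46   -0.4139] tool shift/100mm [0.0176 0.022  0.7638]
```

Emit:
move_arm(motion=[[-1,[0.02,0.02,0.3],[0,0,0]],[-1,[0.02,0.02,0.6],[0,0,0]],[-1,[0.02,0.02,0.75],[0,0,0]],[-1,[0.02,0.02,0.8],[0,0,0]],[-1,[0.02,0.02,0.8],[0,0,0]],[-1,[0.02,0.02,0.8],[0,0,0]]])

```text
time_s: 31.88
ee_pos: [0.6048, 0.2562, 0.0142]
ee_rot: [2.035, 2.392, 0.004]
wrist_force: [1.1, -0.0, 0.4]
gripper_width: 0.0675
gripper_force: 45.2
```

```bash
python3 -c "
from h import *
plan(C,.013)"
```

```text
pos [0.6048 0.2562 0.0142] yaw -80.78051563492323 w 0.0675 F [ 1.1131 -0.0204  0.3626] tool shift/100mm [-0.0142 -0.0209  0.0123]
```

Emit:
move_arm(motion=[[-1,[-0.02,-0.02,0],[0,0,0]],[-1,[-0.02,-0.02,0.01],[0,0,0]],[-1,[-0.02,-0.02,0.01],[0,0,0]],[-1,[-0.02,-0.02,0.01],[0,0,0]]])

```text
time_s: 32.38
ee_pos: [0.6023, 0.2535, 0.0125]
ee_rot: [2.035, 2.392, 0.001]
wrist_force: [-1.2, -1.3, 4.4]
gripper_width: 0.0678
gripper_force: 45.5
```

```bash
python3 -c "
from h import *
plan(C,.013)"
```

```text
pos [0.6023 0.2535 0.0125] yaw -80.77623487473669 w 0.0678 F [-1.1632 -1.3446  4.3673] tool shift/100mm [ 0.0092  0.0088 -0.005 ]
```

Emit:
move_arm(motion=[[0.8,[0,0,0],[0,0,0]],[0.8,[0,0,0],[0,0,0]],[0.8,[0,0,-0.1],[0,0,0]],[0.8,[0,0,-0.5],[0,0,0]],[0.8,[0,0,-0.9],[0,0,0]],[0.8,[0,0,-0.9],[0,0,0]]])

```text
time_s: 33.12
ee_pos: [0.6052, 0.2549, 0.1068]
ee_rot: [2.033, 2.39, 0.012]
wrist_force: [0.5, 0.8, -0.5]
gripper_width: 0.0765
gripper_force: 0.0
```

Emit:
move_arm(motion=[[0.8,[-0.4,-0.24,0],[0,0,0]],[0.8,[-0.864,-0.49,0],[0,0,0]],[0.8,[-0.864,-0.49,0],[0,0,0]]])

```text
time_s: 33.5
ee_pos: [0.5647, 0.1572, 0.1013]
ee_rot: [-2.039, -2.388, 0.006]
wrist_force: [-0.1, -0.3, 0.1]
gripper_width: 0.0767
gripper_force: 0.0
```

Emit:
move_arm(motion=[[0.8,[-0.4,-0.24,0],[0,0,0]],[0.8,[-0.864,-0.49,0],[0,0,0]],[0.8,[-0.864,-0.49,0],[0,0,0]]])

```text
time_s: 33.88
ee_pos: [0.5314, 0.0652, 0.1017]
ee_rot: [-2.039, -2.388, 0.002]
wrist_force: [-0.1, 0.6, 0.3]
gripper_width: 0.0768
gripper_force: 0.0
```

Emit:
move_arm(motion=[[0.8,[-0.4,-0.24,0],[0,0,0]],[0.8,[-0.864,-0.49,0],[0,0,0]],[0.8,[-0.864,-0.49,0],[0,0,0]]])

```text
time_s: 34.25
ee_pos: [0.498, -0.0272, 0.1019]
ee_rot: [-2.039, -2.389, 0.0]
wrist_force: [0.4, 0.3, -0.7]
gripper_width: 0.0769
gripper_force: 0.0
```

Emit:
move_arm(motion=[[0.8,[-0.4,-0.24,0],[0,0,0]],[0.8,[-0.864,-0.49,0],[0,0,0]],[0.8,[-0.864,-0.49,0],[0,0,0]]])

```text
time_s: 34.62
ee_pos: [0.4644, -0.1202, 0.102]
ee_rot: [2.039, 2.389, 0.001]
wrist_force: [0.2, 0.3, -0.0]
gripper_width: 0.077
gripper_force: 0.0
```

```bash
python3 -c "
from h import *
plan((.431,-.211),.08); f=bot.grab_frame('top'); save(f,'d70'); discs(('top',))
for r in bot.regions_of('top','disc_70'):
  m=r['pixels'].astype(bool); print(r['score'],rect(f,m,.063))
thing('cover',.01,('top',))
cv2.imwrite('pics/d70z.png',cv2.resize(f['pixels'][150:215,165:270,::-1],None,fx=7,fy=7,interpolation=cv2.INTER_CUBIC))"
```

```text
pos [ 0.4644 -0.1202  0.102 ] yaw -80.96045545124021 w 0.0770 F [ 0.2111  0.2727 -0.0191] tool shift/100mm [-0.8441 -0.473   0.2198]
 disc top 0.75 mean [0.609  0.2629] rect [0.6091 0.2633] size mm [71.3625 73.6834] area-d mm None
 disc top 0.7 mean [ 0.6505 -0.2566] rect [ 0.6235 -0.2432] size mm [160.5582 215.5974] area-d mm None
 disc top 0.66 mean [0.4373 0.064 ] rect [0.4374 0.0639] size mm [40.1786 46.0003] area-d mm None
 disc top 0.63 mean [ 0.4379 -0.0684] rect [ 0.4379 -0.0671] size mm [27.3165 54.5836] area-d mm None
 disc top 0.61 mean [0.4427 0.1992] rect [0.4422 0.1986] size mm [34.6562 34.3043] area-d mm None
0.75 (array([0.5992, 0.2521]), array([0.0686, 0.0709]), np.float32(136.79318), array([0.5992, 0.2518], dtype=float32))
0.7 (array([ 0.6131, -0.235 ]), array([0.1544, 0.2074]), np.float32(179.10336), array([ 0.6391, -0.2479], dtype=float32))
0.66 (array([0.4341, 0.0604]), array([0.0386, 0.0442]), np.float32(90.4451), array([0.4339, 0.0604], dtype=float32))
0.63 (array([ 0.4345, -0.0657]), array([0.0263, 0.0525]), np.float32(161.78839), array([ 0.4345, -0.0669], dtype=float32))
0.61 (array([0.4387, 0.1899]), array([0.0333, 0.033 ]), np.float32(1.6886054), array([0.4392, 0.1905], dtype=float32))
cover top 0.61 rect [ 0.6839 -0.0074] size [152.1714  72.6297] yaw 80.7 mean [ 0.6842 -0.007 ]
```

View pics/d70z.png

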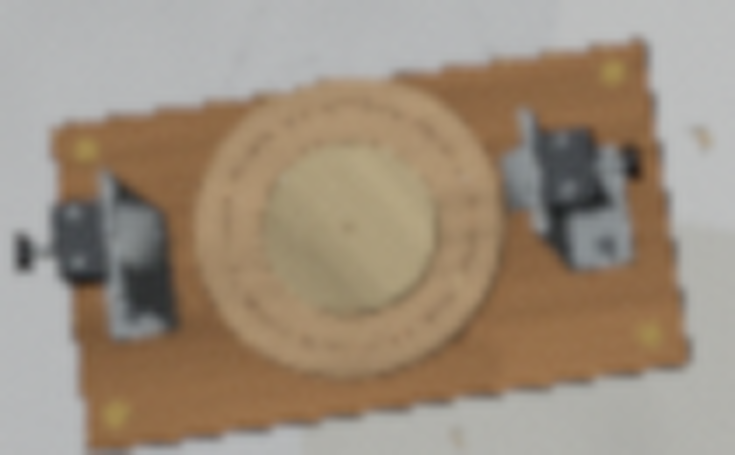

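```bash
python3 -c "
from h import *
f=bot.grab_frame('top')
b=onz(f,cv7(349,226.5),.054);d=onz(f,cv7(349.5,227.5),.063);print(b,d,d-b, onz(f,cv7(347,224),.054),onz(f,cv7(348,226.5),.063))
g=bot.grab_frame('scene')
for r in bot.regions_of('scene','disc_70'):
  m=r['pixels'].astype(bool); q=rect(g,m,.063); print(r['score'],q[0],q[1],q[3])
for r in bot.regions_of('scene','bed_centre')[:2]:
  m=r['pixels'].astype(bool); q=rect(g,m,.054); print('bed',r['score'],q[0],q[1],q[3])
cv2.imwrite('pics/d70s.png',cv2.resize(g['pixels'][100:175,250:350,::-1],None,fx=8,fy=8,interpolation=cv2.INTER_CUBIC))
"
```

```text
[0.6024 0.2542 0.054 ] [0.6003 0.2522 0.063 ] [-0.002  -0.0021  0.009 ] [0.6034 0.2551 0.054 ] [0.6007 0.2528 0.063 ]
0.82 [ 0.4118 -0.2557] [0.0578 0.0517] [ 0.4119 -0.2577]
0.68 [ 0.414  -0.1357] [0.0504 0.0461] [ 0.414 -0.136]
0.55 [0.4226 0.1211] [0.0427 0.0313] [0.4226 0.1214]
0.47 [ 0.4201 -0.005 ] [0.0514 0.0412] [ 0.4194 -0.0048]
```

View pics/d70s.png

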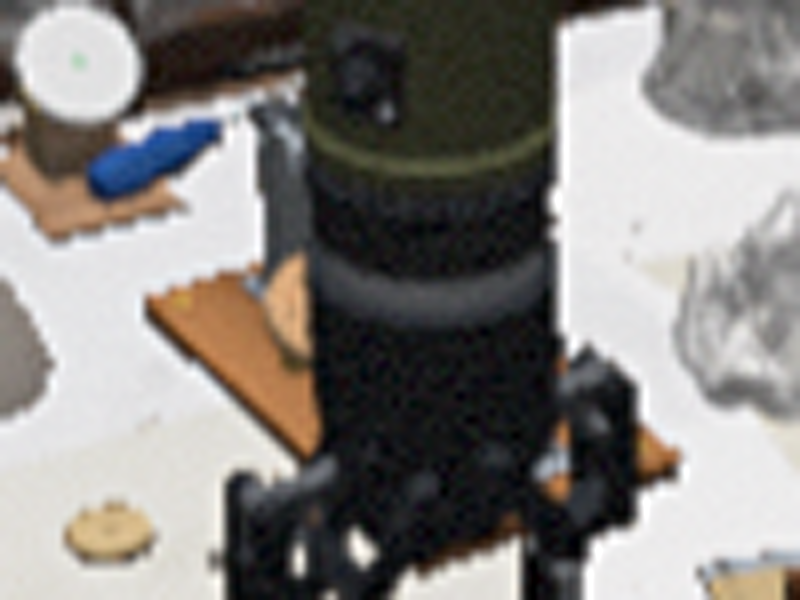

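```bash
python3 -c "
from h import *
discs(('scene',)); plan((.431,-.211),-.0405)"
```

```text
disc scene 0.74 mean [ 0.4322 -0.0841] rect [ 0.4318 -0.085 ] size mm [57.7951 49.8016] area-d mm None
 disc scene 0.65 mean [ 0.4303 -0.2153] rect [ 0.4306 -0.2145] size mm [65.6506 58.9562] area-d mm None
 disc scene 0.54 mean [0.4423 0.1927] rect [0.4429 0.1924] size mm [31.2268 39.4033] area-d mm None
 disc scene 0.43 mean [0.4372 0.058 ] rect [0.4374 0.0583] size mm [44.5942 42.3575] area-d mm None
pos [ 0.4641 -0.1187  0.102 ] yaw -80.74007207621875 w 0.0768 F [ 0.2727 -0.4832 -0.7236] tool shift/100mm [-0.8579 -0.4749  1.4251]
```

Emit:
move_arm(motion=[[0.8,[-0.4,-0.24,0],[0,0,0]],[0.8,[-0.86,-0.475,0],[0,0,0]],[0.8,[-0.86,-0.475,0],[0,0,0]],[0.8,[-0.86,-0.475,0.4],[0,0,0]],[0.8,[-0.86,-0.475,0.8],[0,0,0]],[0.8,[-0.86,-0.475,0.9],[0,0,0]],[0.8,[-0.86,-0.475,0.9],[0,0,0]],[0.8,[-0.86,-0.475,0.9],[0,0,0]]])

```text
time_s: 36.22
ee_pos: [0.4323, -0.2119, 0.0134]
ee_rot: [2.033, 2.391, 0.001]
wrist_force: [0.4, -0.0, -0.5]
gripper_width: 0.0769
gripper_force: 0.0
```

```bash
python3 -c "
from h import *
plan((.431,-.211),-.038)"
```

```text
pos [ 0.4323 -0.2119  0.0134] yaw -80.75071913606497 w 0.0769 F [ 0.4027 -0.0092 -0.5267] tool shift/100mm [ 0.0121 -0.0126  0.5137]
```

Emit:
move_arm(motion=[[0.8,[0.01,-0.01,0.25],[0,0,0]],[0.8,[0.01,-0.01,0.5],[0,0,0]],[0.8,[0.01,-0.01,0.51],[0,0,0]],[0.8,[0.01,-0.01,0.51],[0,0,0]],[-1,[0.01,-0.01,0.51],[0,0,0]],[-1,[0.01,-0.01,0.51],[0,0,0]],[-1,[0.01,-0.01,0.51],[0,0,0]],[-1,[0.01,-0.01,0.51],[0,0,0]]])

```text
time_s: 37.22
ee_pos: [0.431, -0.2114, -0.0371]
ee_rot: [2.034, 2.391, 0.001]
wrist_force: [-2.0, 0.6, 8.2]
gripper_width: 0.0595
gripper_force: 41.1
```

Emit:
move_arm(motion=[[-1,[0,0,-0.2],[0,0,0]],[-1,[0,0,-0.6],[0,0,0]],[-1,[0,0,-1],[0,0,0]]])

```text
time_s: 37.6
ee_pos: [0.4298, -0.2108, 0.0628]
ee_rot: [2.035, 2.392, 0.0]
wrist_force: [0.4, -1.1, -1.3]
gripper_width: 0.0591
gripper_force: 43.1
```

Emit:
move_arm(motion=[[-1,[0.3,0.2,-0.3],[0,0,0]],[-1,[0.7,0.4,-0.37],[0,0,0]],[-1,[0.86,0.49,-0.37],[0,0,0]]])

```text
time_s: 37.98
ee_pos: [0.466, -0.1166, 0.1001]
ee_rot: [2.031, 2.392, 0.003]
wrist_force: [0.4, -0.3, -0.6]
gripper_width: 0.0592
gripper_force: 43.1
```

Emit:
move_arm(motion=[[-1,[0.4,0.24,0],[0,0,0]],[-1,[0.86,0.49,0],[0,0,0]],[-1,[0.86,0.49,0],[0,0,0]]])

```text
time_s: 38.35
ee_pos: [0.5005, -0.0224, 0.099]
ee_rot: [2.028, 2.397, 0.003]
wrist_force: [-0.4, -0.7, 0.1]
gripper_width: 0.0592
gripper_force: 43.1
```

Emit:
move_arm(motion=[[-1,[0.4,0.24,0],[0,0,0]],[-1,[0.86,0.49,0],[0,0,0]],[-1,[0.86,0.49,0],[0,0,0]]])

```text
time_s: 38.72
ee_pos: [0.535, 0.0695, 0.0987]
ee_rot: [2.03, 2.395, 0.003]
wrist_force: [-0.8, -1.0, -0.8]
gripper_width: 0.0592
gripper_force: 43.1
```

Emit:
move_arm(motion=[[-1,[0.4,0.24,0],[0,0,0]],[-1,[0.86,0.49,0],[0,0,0]],[-1,[0.86,0.49,0],[0,0,0]]])

```text
time_s: 39.1
ee_pos: [0.5693, 0.1616, 0.0984]
ee_rot: [2.032, 2.395, 0.002]
wrist_force: [-0.2, -1.4, -0.0]
gripper_width: 0.0593
gripper_force: 43.2
```

Emit:
move_arm(motion=[[-1,[0.4,0.24,0],[0,0,0]],[-1,[0.86,0.49,0],[0,0,0]],[-1,[0.86,0.49,0],[0,0,0]],[-1,[0.86,0.49,0],[0,0,0]],[-1,[0.86,0.49,0],[0,0,0]]])

```text
time_s: 39.72
ee_pos: [0.6019, 0.2507, 0.0981]
ee_rot: [-2.038, -2.391, 0.002]
wrist_force: [-0.2, -0.7, 0.3]
gripper_width: 0.0596
gripper_force: 43.2
```

```bash
python3 -c "
from h import *
plan(C+.001,.03)"
```

```text
pos [0.6019 0.2507 0.0981] yaw -80.89105219350937 w 0.0596 F [-0.2202 -0.7112  0.3082] tool shift/100mm [0.0446 0.0288 0.6814]
```

Emit:
move_arm(motion=[[-1,[0.03,0.02,0.3],[0,0,0]],[-1,[0.03,0.02,0.6],[0,0,0]],[-1,[0.03,0.02,0.66],[0,0,0]],[-1,[0.03,0.02,0.66],[0,0,0]],[-1,[0.03,0.02,0.66],[0,0,0]],[-1,[0.03,0.02,0.66],[0,0,0]]])

```text
time_s: 40.48
ee_pos: [0.605, 0.2566, 0.0334]
ee_rot: [2.035, 2.392, 0.003]
wrist_force: [-1.6, 1.3, 0.1]
gripper_width: 0.0593
gripper_force: 43.2
```

```bash
python3 -c "
from h import *
plan(C+.001,.026)"
```

```text
pos [0.605  0.2566 0.0334] yaw -80.77868030843312 w 0.0593 F [-1.5888  1.3449  0.093 ] tool shift/100mm [-0.0089 -0.0119  0.0738]
```

Emit:
move_arm(motion=[[-1,[-0.01,-0.01,0.03],[0,0,0]],[-1,[-0.01,-0.01,0.06],[0,0,0]],[-1,[-0.01,-0.01,0.075],[0,0,0]],[-1,[-0.01,-0.01,0.075],[0,0,0]]])

```text
time_s: 40.98
ee_pos: [0.6032, 0.2551, 0.0248]
ee_rot: [2.035, 2.393, 0.0]
wrist_force: [-1.5, 0.1, 3.3]
gripper_width: 0.0593
gripper_force: 43.7
```

```bash
python3 -c "
from h import *
plan(C+.001,.026)"
```

```text
pos [0.6032 0.2551 0.0248] yaw -80.77091044228169 w 0.0593 F [-1.5379  0.0957  3.3111] tool shift/100mm [ 0.0024  0.0081 -0.012 ]
```

Emit:
move_arm(motion=[[0.6,[0,0,0],[0,0,0]],[0.6,[0,0,0],[0,0,0]],[0.6,[0,0,-0.1],[0,0,0]],[0.6,[0,0,-0.5],[0,0,0]],[0.6,[0,0,-0.8],[0,0,0]],[0.6,[0,0,-0.8],[0,0,0]]])

```text
time_s: 41.72
ee_pos: [0.6058, 0.2562, 0.1083]
ee_rot: [2.034, 2.39, 0.01]
wrist_force: [0.0, -1.5, -0.1]
gripper_width: 0.0685
gripper_force: 0.0
```

Emit:
move_arm(motion=[[0.6,[-0.4,-0.28,0],[0,0,0]],[0.6,[-0.757,-0.556,0],[0,0,0]],[0.6,[-0.757,-0.556,0],[0,0,0]]])

```text
time_s: 42.1
ee_pos: [0.5573, 0.1686, 0.1035]
ee_rot: [-2.038, -2.388, 0.006]
wrist_force: [-0.9, 0.7, 0.4]
gripper_width: 0.0684
gripper_force: 0.0
```

Emit:
move_arm(motion=[[0.6,[-0.4,-0.28,0],[0,0,0]],[0.6,[-0.757,-0.556,0],[0,0,0]],[0.6,[-0.757,-0.556,0],[0,0,0]]])

```text
time_s: 42.48
ee_pos: [0.5158, 0.0862, 0.1039]
ee_rot: [-2.038, -2.389, 0.003]
wrist_force: [0.4, 0.2, 0.2]
gripper_width: 0.0685
gripper_force: 0.0
```

Emit:
move_arm(motion=[[0.6,[-0.4,-0.28,0],[0,0,0]],[0.6,[-0.757,-0.556,0],[0,0,0]],[0.6,[-0.757,-0.556,0],[0,0,0]]])

```text
time_s: 42.85
ee_pos: [0.4743, 0.0034, 0.1043]
ee_rot: [-2.038, -2.39, 0.001]
wrist_force: [0.6, 0.9, -0.0]
gripper_width: 0.0687
gripper_force: 0.0
```

Emit:
move_arm(motion=[[0.6,[-0.4,-0.28,0],[0,0,0]],[0.6,[-0.757,-0.556,0],[0,0,0]],[0.6,[-0.757,-0.556,0],[0,0,0]],[0.6,[-0.757,-0.556,0.5],[0,0,0]],[0.6,[-0.757,-0.556,0.9],[0,0,0]],[0.6,[-0.757,-0.556,0.9],[0,0,0]],[0.6,[-0.757,-0.556,0.9],[0,0,0]]])

```text
time_s: 43.72
ee_pos: [0.4342, -0.0787, 0.0154]
ee_rot: [2.033, 2.393, 0.002]
wrist_force: [-0.8, -1.0, -0.8]
gripper_width: 0.0685
gripper_force: 0.0
```

```bash
python3 -c "
from h import *
plan((.4323,-.0794),-.037); discs(('scene',)); thing('cover',.01)
f=bot.grab_frame('top'); save(f,'d62')
for r in bot.regions_of('top','disc_70'):
  m=r['pixels'].astype(bool); q=rect(f,m,.072)
  if q[0][1]>.15: print(r['score'],q[0],q[1],q[3])"
```

```text
pos [ 0.4342 -0.0787  0.0154] yaw -80.689831931844 w 0.0685 F [-0.8049 -1.0108 -0.7709] tool shift/100mm [-0.0037 -0.0208  0.5241]
 disc scene 0.79 mean [ 0.4323 -0.0823] rect [ 0.4325 -0.0831] size mm [53.8234 50.0662] area-d mm None
 disc scene 0.62 mean [0.4428 0.1931] rect [0.4428 0.1924] size mm [36.8146 47.3123] area-d mm None
 disc scene 0.41 mean [0.6539 0.3364] rect [0.6553 0.3372] size mm [59.6083 23.473 ] area-d mm None
cover top 0.74 rect [ 0.6844 -0.0056] size [150.2198  71.2203] yaw 82.1 mean [ 0.6837 -0.0063]
cover scene 0.62 rect [ 0.6828 -0.0106] size [159.4454  75.0542] yaw 81.5 mean [ 0.6823 -0.0137]
0.95 [0.6004 0.2532] [0.0599 0.0582] [0.6011 0.2536]
0.66 [0.4367 0.1898] [0.0301 0.0302] [0.437  0.1897]
```

Emit:
move_arm(motion=[[0.6,[0,-0.02,0.25],[0,0,0]],[0.6,[0,-0.02,0.5],[0,0,0]],[0.6,[0,-0.02,0.51],[0,0,0]],[0.6,[0,-0.02,0.51],[0,0,0]],[-1,[0,-0.02,0.51],[0,0,0]],[-1,[0,-0.02,0.51],[0,0,0]],[-1,[0,-0.02,0.51],[0,0,0]],[-1,[0,-0.02,0.51],[0,0,0]]])

```text
time_s: 45.12
ee_pos: [0.4315, -0.08, -0.0349]
ee_rot: [2.034, 2.391, 0.002]
wrist_force: [-1.8, 0.4, 7.6]
gripper_width: 0.0513
gripper_force: 40.2
```

Emit:
move_arm(motion=[[-1,[0,0,-0.2],[0,0,0]],[-1,[0,0,-0.6],[0,0,0]],[-1,[0,0,-1],[0,0,0]]])

```text
time_s: 45.5
ee_pos: [0.4303, -0.0797, 0.0653]
ee_rot: [2.035, 2.392, 0.001]
wrist_force: [-0.5, -0.2, 0.2]
gripper_width: 0.0509
gripper_force: 41.7
```

Emit:
move_arm(motion=[[-1,[0.3,0.2,-0.3],[0,0,0]],[-1,[0.7,0.5,-0.38],[0,0,0]],[-1,[0.76,0.557,-0.38],[0,0,0]]])

```text
time_s: 45.88
ee_pos: [0.476, 0.0062, 0.1036]
ee_rot: [2.029, 2.393, 0.006]
wrist_force: [0.1, -0.0, 0.8]
gripper_width: 0.0509
gripper_force: 41.7
```

Emit:
move_arm(motion=[[-1,[0.4,0.28,0],[0,0,0]],[-1,[0.76,0.557,0],[0,0,0]],[-1,[0.76,0.557,0],[0,0,0]]])

```text
time_s: 46.25
ee_pos: [0.5173, 0.0899, 0.1015]
ee_rot: [2.031, 2.395, 0.002]
wrist_force: [0.5, -0.6, -0.4]
gripper_width: 0.0507
gripper_force: 41.7
```

Emit:
move_arm(motion=[[-1,[0.4,0.28,0],[0,0,0]],[-1,[0.76,0.557,0],[0,0,0]],[-1,[0.76,0.557,0],[0,0,0]]])

```text
time_s: 46.62
ee_pos: [0.5596, 0.173, 0.1013]
ee_rot: [2.033, 2.394, 0.001]
wrist_force: [0.0, -0.1, -0.5]
gripper_width: 0.0507
gripper_force: 41.8
```

Emit:
move_arm(motion=[[-1,[0.4,0.28,0],[0,0,0]],[-1,[0.76,0.557,0],[0,0,0]],[-1,[0.76,0.557,0],[0,0,0]],[-1,[0.76,0.557,0.3],[0,0,0]],[-1,[0.76,0.557,0.55],[0,0,0]],[-1,[0.76,0.557,0.55],[0,0,0]],[-1,[0.76,0.557,0.55],[0,0,0]],[-1,[0.76,0.557,0.55],[0,0,0]]])

```text
time_s: 47.62
ee_pos: [0.6024, 0.2558, 0.0481]
ee_rot: [2.036, 2.391, 0.003]
wrist_force: [-0.4, -0.3, -0.5]
gripper_width: 0.0513
gripper_force: 41.8
```

```bash
python3 -c "
from h import *
plan(C+.001,.036)"
```

```text
pos [0.6024 0.2558 0.0481] yaw -80.80690646919759 w 0.0513 F [-0.4141 -0.2807 -0.4763] tool shift/100mm [-0.0059  0.0147  0.1211]
```

Emit:
move_arm(motion=[[-1,[-0.005,0.01,0.05],[0,0,0]],[-1,[-0.005,0.01,0.1],[0,0,0]],[-1,[-0.005,0.01,0.115],[0,0,0]],[-1,[-0.005,0.01,0.115],[0,0,0]],[-1,[-0.005,0.01,0.115],[0,0,0]]])

```text
time_s: 48.25
ee_pos: [0.603, 0.2558, 0.0355]
ee_rot: [2.035, 2.392, 0.001]
wrist_force: [1.2, -0.0, 2.7]
gripper_width: 0.051
gripper_force: 42.3
```

```bash
python3 -c "
from h import *
plan(C+.001,.037)"
```

```text
pos [0.603  0.2558 0.0355] yaw -80.77229145512851 w 0.0510 F [ 1.2168 -0.0381  2.7267] tool shift/100mm [-0.005   0.0093 -0.0148]
```

Emit:
move_arm(motion=[[0.4,[0,0,0],[0,0,0]],[0.4,[0,0,0],[0,0,0]],[0.4,[0,0,-0.1],[0,0,0]],[0.4,[0,0,-0.4],[0,0,0]],[0.4,[0,0,-0.7],[0,0,0]],[0.4,[0,0,-0.7],[0,0,0]]])

```text
time_s: 49.0
ee_pos: [0.6048, 0.2567, 0.1084]
ee_rot: [2.034, 2.391, 0.009]
wrist_force: [0.1, -0.4, 0.3]
gripper_width: 0.0598
gripper_force: 0.0
```

Emit:
move_arm(motion=[[0.4,[-0.4,-0.48,0],[0,0,0]],[0.4,[-0.82,-0.97,0],[0,0,0]],[0.4,[-0.82,-0.97,0],[0,0,0]]])

```text
time_s: 49.38
ee_pos: [0.5129, 0.1553, 0.1028]
ee_rot: [-2.036, -2.386, 0.013]
wrist_force: [1.2, 1.2, 0.3]
gripper_width: 0.0596
gripper_force: 0.0
```

Emit:
move_arm(motion=[[0.4,[-0.4,-0.48,0],[0,0,0]],[0.4,[-0.82,-0.97,0],[0,0,0]],[0.4,[-0.82,-0.97,0],[0,0,0]],[0.4,[-0.82,-0.97,0.5],[0,0,0]],[0.4,[-0.82,-0.97,0.9],[0,0,0]],[0.4,[-0.82,-0.97,0.9],[0,0,0]],[0.4,[-0.82,-0.97,0.9],[0,0,0]]])

```text
time_s: 50.25
ee_pos: [0.439, 0.0634, 0.0159]
ee_rot: [2.034, 2.393, 0.002]
wrist_force: [0.7, 0.1, -0.1]
gripper_width: 0.0598
gripper_force: 0.0
```

```bash
python3 -c "
from h import *
plan((.438,.063),-.034); discs(('scene',))
f=bot.grab_frame('top')
for r in bot.regions_of('top','disc_70'):
  m=r['pixels'].astype(bool); q=rect(f,m,.081)
  if q[0][1]>.22: print(r['score'],q[0],q[1],q[3])"
```

```text
pos [0.439  0.0634 0.0159] yaw -80.7411474036665 w 0.0598 F [ 0.6986  0.1304 -0.0703] tool shift/100mm [-0.0022 -0.0116  0.4987]
 disc scene 0.59 mean [ 0.6177 -0.2506] rect [ 0.6247 -0.2429] size mm [171.1822 225.119 ] area-d mm None
 disc scene 0.52 mean [0.6143 0.3059] rect [0.613  0.3074] size mm [30.1808 63.4167] area-d mm None
 disc scene 0.36 mean [0.6321 0.3215] rect [0.6331 0.3212] size mm [33.2638 61.3999] area-d mm None
0.68 [0.6001 0.2542] [0.0506 0.0528] [0.6002 0.2544]
0.55 [0.5845 0.2235] [0.0112 0.0445] [0.5878 0.221 ]
```

Emit:
move_arm(motion=[[0.4,[0,-0.01,0.25],[0,0,0]],[0.4,[0,-0.01,0.48],[0,0,0]],[0.4,[0,-0.01,0.49],[0,0,0]],[0.4,[0,-0.01,0.49],[0,0,0]],[-1,[0,-0.01,0.49],[0,0,0]],[-1,[0,-0.01,0.49],[0,0,0]],[-1,[0,-0.01,0.49],[0,0,0]],[-1,[0,-0.01,0.49],[0,0,0]]])

```text
time_s: 51.45
ee_pos: [0.4376, 0.0627, -0.0324]
ee_rot: [2.034, 2.391, 0.003]
wrist_force: [-2.1, -0.0, 8.0]
gripper_width: 0.0424
gripper_force: 39.4
```

Emit:
move_arm(motion=[[-1,[0,0,-0.2],[0,0,0]],[-1,[0,0,-0.6],[0,0,0]],[-1,[0,0,-1],[0,0,0]]])

```text
time_s: 51.82
ee_pos: [0.4364, 0.0626, 0.0677]
ee_rot: [2.035, 2.393, 0.001]
wrist_force: [1.1, -0.0, -0.6]
gripper_width: 0.0423
gripper_force: 40.6
```

Emit:
move_arm(motion=[[-1,[0.3,0.4,-0.3],[0,0,0]],[-1,[0.7,0.8,-0.38],[0,0,0]],[-1,[0.82,0.975,-0.38],[0,0,0]]])

```text
time_s: 52.2
ee_pos: [0.523, 0.1621, 0.1064]
ee_rot: [2.031, 2.393, 0.009]
wrist_force: [-0.5, -0.2, -0.8]
gripper_width: 0.0423
gripper_force: 40.6
```

Emit:
move_arm(motion=[[-1,[0.4,0.5,0],[0,0,0]],[-1,[0.82,0.975,0],[0,0,0]],[-1,[0.82,0.975,0],[0,0,0]],[-1,[0.82,0.975,0.25],[0,0,0]],[-1,[0.82,0.975,0.47],[0,0,0]],[-1,[0.82,0.975,0.47],[0,0,0]],[-1,[0.82,0.975,0.47],[0,0,0]],[-1,[0.82,0.975,0.47],[0,0,0]]])

```text
time_s: 53.2
ee_pos: [0.6034, 0.2559, 0.0586]
ee_rot: [2.035, 2.392, 0.003]
wrist_force: [1.2, -0.1, -0.1]
gripper_width: 0.0425
gripper_force: 40.7
```

```bash
python3 -c "
from h import *
plan(C+.001,.047)"
```

```text
pos [0.6034 0.2559 0.0586] yaw -80.78973342979813 w 0.0425 F [ 1.1742 -0.1179 -0.1446] tool shift/100mm [-0.0046  0.0052  0.1161]
```

Emit:
move_arm(motion=[[-1,[0,0,0.05],[0,0,0]],[-1,[0,0,0.1],[0,0,0]],[-1,[0,0,0.11],[0,0,0]],[-1,[0,0,0.11],[0,0,0]],[-1,[0,0,0.11],[0,0,0]]])

```text
time_s: 53.82
ee_pos: [0.6029, 0.2558, 0.0464]
ee_rot: [2.035, 2.392, 0.001]
wrist_force: [-0.8, -0.3, 3.9]
gripper_width: 0.0424
gripper_force: 41.4
```

Emit:
move_arm(motion=[[0.21,[0,0,0],[0,0,0]],[0.21,[0,0,0],[0,0,0]],[0.21,[0,0,-0.1],[0,0,0]],[0.21,[0,0,-0.3],[0,0,0]],[0.21,[0,0,-0.6],[0,0,0]],[0.21,[0,0,-0.6],[0,0,0]]])

```text
time_s: 54.58
ee_pos: [0.6048, 0.2567, 0.1093]
ee_rot: [2.034, 2.391, 0.008]
wrist_force: [0.1, 0.6, 1.2]
gripper_width: 0.0519
gripper_force: 0.0
```

Emit:
move_arm(motion=[[0.21,[-0.08,-0.42,0],[0,0,0]],[0.21,[-0.155,-0.845,0],[0,0,0]],[0.21,[-0.155,-0.845,0],[0,0,0]]])

```text
time_s: 54.95
ee_pos: [0.5165, 0.2248, 0.1046]
ee_rot: [-2.033, -2.391, 0.009]
wrist_force: [0.1, -0.2, -0.1]
gripper_width: 0.0516
gripper_force: 0.0
```

Emit:
move_arm(motion=[[0.21,[-0.08,-0.42,0],[0,0,0]],[0.21,[-0.155,-0.845,0],[0,0,0]],[0.21,[-0.155,-0.845,0],[0,0,0]],[0.21,[-0.155,-0.845,0.5],[0,0,0]],[0.21,[-0.155,-0.845,0.9],[0,0,0]],[0.21,[-0.155,-0.845,0.9],[0,0,0]],[0.21,[-0.155,-0.845,0.9],[0,0,0]]])

```text
time_s: 55.82
ee_pos: [0.4426, 0.1988, 0.0169]
ee_rot: [2.035, 2.392, 0.003]
wrist_force: [0.7, 0.1, -0.4]
gripper_width: 0.0517
gripper_force: 0.0
```

```bash
python3 -c "
from h import *
plan((.442,.1985),-.034); thing('cover',.01)
f=bot.grab_frame('top')
for r in bot.regions_of('top','disc_70'):
  m=r['pixels'].astype(bool); q=rect(f,m,.090)
  if q[0][1]>.15: print(r['score'],q[0],q[1],q[3])"
```

```text
pos [0.4426 0.1988 0.0169] yaw -80.7777493018553 w 0.0517 F [ 0.7372  0.1183 -0.371 ] tool shift/100mm [-0.0024 -0.007   0.5093]
cover top 0.84 rect [ 0.6849 -0.006 ] size [151.318   71.9059] yaw 81.5 mean [ 0.6844 -0.006 ]
cover scene 0.79 rect [ 0.6835 -0.0126] size [161.1977  74.2596] yaw 81.3 mean [ 0.6825 -0.0158]
0.6 [0.5887 0.2644] [0.0515 0.0251] [0.588  0.2705]
```

Emit:
move_arm(motion=[[0.21,[0,0,0.25],[0,0,0]],[0.21,[0,0,0.48],[0,0,0]],[0.21,[0,0,0.49],[0,0,0]],[0.21,[0,0,0.49],[0,0,0]],[-1,[0,0,0.49],[0,0,0]],[-1,[0,0,0.49],[0,0,0]],[-1,[0,0,0.49],[0,0,0]],[-1,[0,0,0.49],[0,0,0]]])

```text
time_s: 57.12
ee_pos: [0.4418, 0.1985, -0.0315]
ee_rot: [2.035, 2.392, 0.004]
wrist_force: [-1.2, -1.3, 5.7]
gripper_width: 0.0343
gripper_force: 39.3
```

Emit:
move_arm(motion=[[-1,[0,0,-0.2],[0,0,0]],[-1,[0,0,-0.6],[0,0,0]],[-1,[0,0,-1],[0,0,0]]])

```text
time_s: 57.5
ee_pos: [0.4408, 0.198, 0.0688]
ee_rot: [2.035, 2.393, 0.001]
wrist_force: [0.6, 0.1, -0.3]
gripper_width: 0.0341
gripper_force: 39.8
```

Emit:
move_arm(motion=[[-1,[0.05,0.4,-0.3],[0,0,0]],[-1,[0.1,0.8,-0.4],[0,0,0]],[-1,[0.155,0.85,-0.4],[0,0,0]]])

```text
time_s: 57.88
ee_pos: [0.5263, 0.2283, 0.1092]
ee_rot: [2.035, 2.39, 0.009]
wrist_force: [-1.6, -0.2, 0.3]
gripper_width: 0.0342
gripper_force: 39.9
```

Emit:
move_arm(motion=[[-1,[0.08,0.4,0],[0,0,0]],[-1,[0.155,0.85,0],[0,0,0]],[-1,[0.155,0.85,0],[0,0,0]],[-1,[0.155,0.85,0.2],[0,0,0]],[-1,[0.155,0.85,0.38],[0,0,0]],[-1,[0.155,0.85,0.38],[0,0,0]],[-1,[0.155,0.85,0.38],[0,0,0]],[-1,[0.155,0.85,0.38],[0,0,0]]])

```text
time_s: 58.88
ee_pos: [0.6039, 0.2561, 0.0702]
ee_rot: [2.035, 2.392, 0.002]
wrist_force: [-0.1, -0.6, 0.3]
gripper_width: 0.0345
gripper_force: 40.0
```

```bash
python3 -c "
from h import *
plan(C+.001,.0565)"
```

```text
pos [0.6039 0.2561 0.0702] yaw -80.77245613691194 w 0.0345 F [-0.1098 -0.6153  0.2511] tool shift/100mm [-0.0062 -0.0002  0.1372]
```

Emit:
move_arm(motion=[[-1,[0,0,0.06],[0,0,0]],[-1,[0,0,0.12],[0,0,0]],[-1,[0,0,0.13],[0,0,0]],[-1,[0,0,0.13],[0,0,0]],[-1,[0,0,0.13],[0,0,0]]])

```text
time_s: 59.5
ee_pos: [0.6038, 0.2559, 0.0564]
ee_rot: [2.035, 2.393, 0.001]
wrist_force: [-0.0, 0.5, 2.9]
gripper_width: 0.0342
gripper_force: 40.7
```

Emit:
move_arm(motion=[[0.03,[0,0,0],[0,0,0]],[0.03,[0,0,0],[0,0,0]],[0.03,[0,0,-0.1],[0,0,0]],[0.03,[0,0,-0.3],[0,0,0]],[0.03,[0,0,-0.6],[0,0,0]],[0.03,[0,0,-0.6],[0,0,0]]])

```text
time_s: 60.25
ee_pos: [0.6058, 0.2568, 0.1194]
ee_rot: [2.034, 2.391, 0.009]
wrist_force: [0.1, -0.6, 0.0]
gripper_width: 0.0442
gripper_force: 0.0
```

Emit:
move_arm(motion=[[0.03,[-0.45,0.06,0],[0,0,0]],[0.03,[-0.9,0.13,0],[0,0,0]],[0.03,[-0.9,0.13,0],[0,0,0]]])

```text
time_s: 60.62
ee_pos: [0.6311, 0.166, 0.1151]
ee_rot: [-2.041, -2.388, 0.002]
wrist_force: [0.3, -0.0, -0.4]
gripper_width: 0.0437
gripper_force: 0.0
```

Emit:
move_arm(motion=[[0.03,[-0.45,0.06,0],[0,0,0]],[0.03,[-0.9,0.13,0],[0,0,0]],[0.03,[-0.9,0.13,0],[0,0,0]]])

```text
time_s: 61.0
ee_pos: [0.6584, 0.0801, 0.1152]
ee_rot: [-2.04, -2.389, 0.001]
wrist_force: [-0.9, 0.3, 0.3]
gripper_width: 0.0443
gripper_force: 0.0
```

Emit:
move_arm(motion=[[0.03,[-0.45,0.06,0],[0,0,0.3]],[0.03,[-0.9,0.13,0],[0,0,0.625]],[0.03,[-0.9,0.13,0],[0,0,0.625]],[0.03,[-0.9,0.13,0],[0,0,0.625]],[0.03,[-0.9,0.13,0],[0,0,0.625]]])

```text
time_s: 61.62
ee_pos: [0.6848, -0.0026, 0.1158]
ee_rot: [-2.38, -2.049, 0.0]
wrist_force: [0.2, 0.5, 0.4]
gripper_width: 0.044
gripper_force: 0.0
```

```bash
python3 -c "
from h import *
plan((.6845,-.006),-.024); thing('cover',.01)
f=bot.grab_frame('top')
for r in bot.regions_of('top','disc_70'):
  m=r['pixels'].astype(bool); q=rect(f,m,.099)
  if q[0][1]>.15: print(r['score'],q[0],q[1],q[3])
# cover block (dark) centre
w=[proj(f,[[.6845+a,-.006+b,.02]])[0] for a in(-.06,.06) for b in(-.09,.09)]; w=np.array(w); x0,y0=w.min(0).astype(int); x1,y1=w.max(0).astype(int)
print('crop',x0,y0,x1,y1)
a=cv2.resize(f['pixels'][150:215,165:270,::-1],None,fx=7,fy=7,interpolation=cv2.INTER_CUBIC); cv2.imwrite('pics/stack.png',a)
"
```

```text
pos [ 0.6848 -0.0026  0.1158] yaw -98.5427885411123 w 0.0440 F [0.1934 0.543  0.41  ] tool shift/100mm [-0.0346  0.0037  1.3982]
cover scene 0.58 rect [ 0.683  -0.0119] size [158.631   72.4382] yaw 80.7 mean [ 0.6825 -0.0137]
0.68 [0.5831 0.2299] [0.0329 0.0648] [0.5819 0.2267]
0.6 [0.6008 0.2559] [0.0364 0.0353] [0.6006 0.2561]
0.52 [0.5878 0.2747] [0.0287 0.0068] [0.5883 0.2749]
0.45 [0.5888 0.2444] [0.0176 0.0387] [0.5875 0.2436]
crop 275 136 338 177
```

View pics/stack.png

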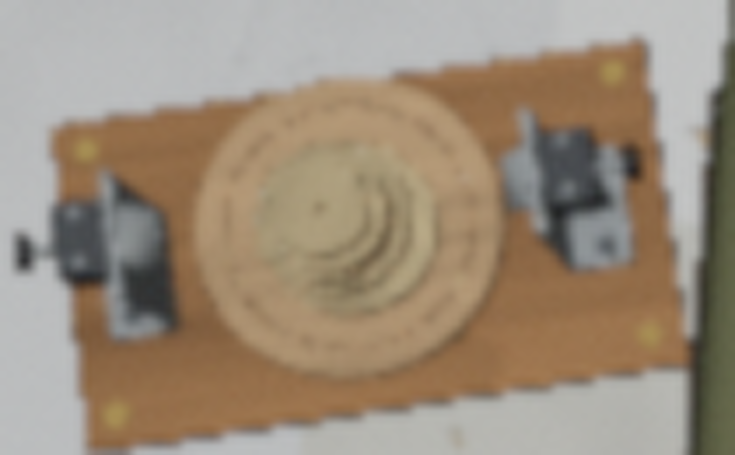

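Emit:
move_arm(motion=[[0.03,[-0.035,0,0.4],[0,0,0]],[0.03,[-0.035,0,0.8],[0,0,0]],[0.03,[-0.035,0,0.9],[0,0,0]],[0.03,[-0.035,0,0.9],[0,0,0]],[0.03,[-0.035,0,0.9],[0,0,0]]])

```text
time_s: 62.55
ee_pos: [0.6864, -0.0078, 0.028]
ee_rot: [2.381, 2.046, 0.004]
wrist_force: [0.4, -0.5, -0.3]
gripper_width: 0.044
gripper_force: 0.0
```

```bash
python3 -c "
from h import *
plan((.6845,-.0063),-.024)"
```

```text
pos [ 0.6864 -0.0078  0.028 ] yaw -98.67489603266175 w 0.0440 F [ 0.4412 -0.5498 -0.2677] tool shift/100mm [ 0.0117 -0.0232  0.5199]
```

Emit:
move_arm(motion=[[0.03,[0.01,-0.015,0.25],[0,0,0]],[0.03,[0.01,-0.015,0.5],[0,0,0]],[0.03,[0.01,-0.015,0.52],[0,0,0]],[0.03,[0.01,-0.015,0.52],[0,0,0]],[0.03,[0.01,-0.015,0.52],[0,0,0]]], squeeze=100)

```text
time_s: 63.18
ee_pos: [0.685, -0.0067, -0.0242]
ee_rot: [2.382, 2.046, 0.004]
wrist_force: [0.5, 0.0, 0.6]
gripper_width: 0.0439
gripper_force: 0.0
```

Emit:
move_arm(motion=[[-1,[0,0,0],[0,0,0]],[-1,[0,0,0],[0,0,0]],[-1,[0,0,0],[0,0,0]],[-1,[0,0,0],[0,0,0]]])

```text
time_s: 63.68
ee_pos: [0.6848, -0.0067, -0.0244]
ee_rot: [2.382, 2.046, 0.003]
wrist_force: [0.2, -0.8, 6.5]
gripper_width: 0.0218
gripper_force: 99.4
```

Emit:
move_arm(motion=[[-1,[0,0,-0.2],[0,0,0]],[-1,[0,0,-0.5],[0,0,0]],[-1,[0,0,-0.8],[0,0,0]],[-1,[0,0,-1],[0,0,0]],[-1,[0,0,-1],[0,0,0]]])

```text
time_s: 64.3
ee_pos: [0.6847, -0.0066, 0.0756]
ee_rot: [2.382, 2.046, 0.004]
wrist_force: [0.5, -0.1, -1.7]
gripper_width: 0.0219
gripper_force: 98.6
```

```bash
python3 -c "
from h import *
plan((.6845,-.0063),.13)"
```

```text
pos [ 0.6847 -0.0066  0.0756] yaw -98.67930267054804 w 0.0219 F [ 0.5299 -0.0756 -1.6905] tool shift/100mm [ 0.0033 -0.0012 -0.5439]
```

Emit:
move_arm(motion=[[-1,[0,0,-0.25],[0,0,-0.2]],[-1,[0,0,-0.5],[0,0,-0.4]],[-1,[0,0,-0.5],[0,0,-0.624]],[-1,[0,0,-0.5],[0,0,-0.624]],[-1,[0,0,-0.5],[0,0,-0.624]]])

```text
time_s: 64.92
ee_pos: [0.6824, -0.0066, 0.1224]
ee_rot: [-2.037, -2.389, 0.003]
wrist_force: [0.4, 0.1, -1.3]
gripper_width: 0.022
gripper_force: 98.5
```

Emit:
move_arm(motion=[[-1,[0.3,-0.04,0],[0,0,0]],[-1,[0.6,-0.08,0],[0,0,0]],[-1,[0.9,-0.123,0],[0,0,0]]])

```text
time_s: 65.3
ee_pos: [0.656, 0.0809, 0.1229]
ee_rot: [-2.037, -2.39, 0.002]
wrist_force: [0.0, -0.0, -1.3]
gripper_width: 0.022
gripper_force: 98.5
```

Emit:
move_arm(motion=[[-1,[0.3,-0.04,0],[0,0,0]],[-1,[0.6,-0.08,0],[0,0,0]],[-1,[0.9,-0.123,0],[0,0,0]]])

```text
time_s: 65.68
ee_pos: [0.6295, 0.1679, 0.123]
ee_rot: [-2.037, -2.39, 0.002]
wrist_force: [0.2, -0.3, -1.8]
gripper_width: 0.0217
gripper_force: 98.5
```

Emit:
move_arm(motion=[[-1,[0.3,-0.04,0],[0,0,0]],[-1,[0.6,-0.08,0],[0,0,0]],[-1,[0.9,-0.123,0],[0,0,0]],[-1,[0.9,-0.123,0],[0,0,0]],[-1,[0.9,-0.123,0],[0,0,0]],[-1,[0.9,-0.123,0],[0,0,0]]])

```text
time_s: 66.42
ee_pos: [0.604, 0.253, 0.1237]
ee_rot: [-2.038, -2.391, 0.001]
wrist_force: [0.3, 0.2, -1.5]
gripper_width: 0.0221
gripper_force: 98.5
```

```bash
python3 -c "
from h import *
plan((.605,.2545),.085)
f=bot.grab_frame('scene'); cv2.imwrite('pics/cov.png',cv2.resize(f['pixels'][70:170,240:360,::-1],(720,600),interpolation=cv2.INTER_CUBIC))"
```

```text
pos [0.604  0.253  0.1237] yaw -80.89022596138815 w 0.0221 F [ 0.3021  0.1519 -1.4606] tool shift/100mm [0.0135 0.0126 0.387 ]
```

View pics/cov.png

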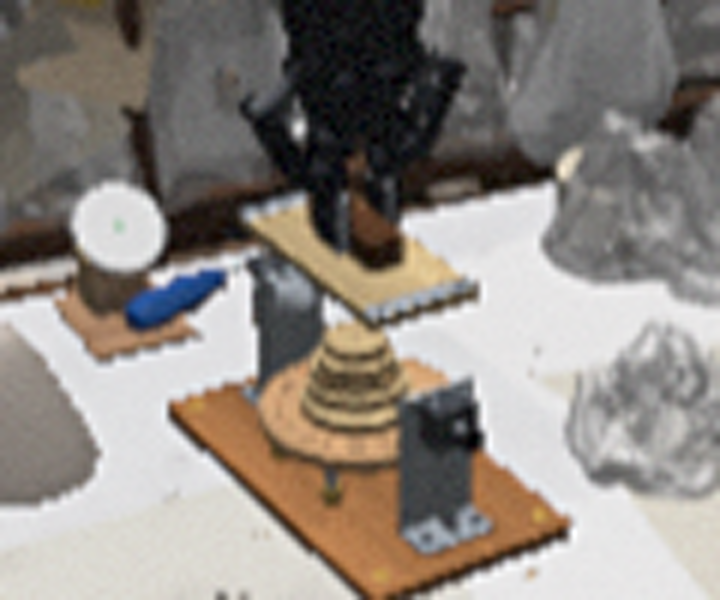

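```bash
python3 -c "
from h import *
f=bot.grab_frame('scene'); s=bot.sense()
q=lambda u,v: cv7(u,v,6,240,70)
for n,p,z in(('near L bottom',(375,326),.148),('near R bottom',(478,294),.148),('far L top',(243,211),.158),('near L top',(368,308),.158),('near R top',(477,280),.158),('up top L',(400,396),.106),('up top R',(470,376),.106)): w=onz(f,q(*p),z); print(n,w,pf(w))
m=bot.regions_of('scene','cover')[0]; print(m['score'],m['bbox']); print(rect(f,m['pixels'].astype(bool),.158))
print('pred corners px',[ (proj(f,[[*(C+np.array([np.cos(YAW)*a-np.sin(YAW)*b,np.sin(YAW)*a+np.cos(YAW)*b])+[.0, -.001]),.158]])[0]-[240,70])*6 for a,b in((-.035,-.075),(.035,-.075),(-.035,.075))])
"
```

```text
near L bottom [0.5851 0.1844 0.148 ] [-0.0289 -0.0664]
near R bottom [0.6521 0.194  0.148 ] [ 0.0388 -0.0675]
far L top [0.5599 0.3229 0.158 ] [-0.0316  0.0745]
near L top [0.5825 0.1877 0.158 ] [-0.0309 -0.0627]
near R top [0.6505 0.1922 0.158 ] [ 0.0369 -0.069 ]
up top L [0.5957 0.1752 0.106 ] [-0.0199 -0.0771]
up top R [0.6407 0.1789 0.106 ] [ 0.0251 -0.0806]
0.85 [299.1, 115.2, 42.5, 27.5]
(array([0.5996, 0.2448]), array([0.0809, 0.1675]), np.float32(98.45992), array([0.598 , 0.2346], dtype=float32))
pred corners px [array([371.8235, 317.8138]), array([478.3747, 283.5897]), array([235.6065, 210.3111])]
```

Emit:
move_arm(motion=[[-1,[0.01,0.01,0.2],[0,0,0]],[-1,[0.01,0.01,0.38],[0,0,0]],[-1,[0.01,0.01,0.38],[0,0,0]],[-1,[0.01,0.01,0.38],[0,0,0]],[-1,[0.01,0.01,0.38],[0,0,0]]])

```text
time_s: 67.2
ee_pos: [0.6055, 0.2554, 0.0871]
ee_rot: [2.036, 2.391, 0.003]
wrist_force: [-0.3, 0.9, -1.6]
gripper_width: 0.0216
gripper_force: 98.5
```

```bash
python3 -c "
from h import *
plan((.605,.2545),.072)"
```

```text
pos [0.6055 0.2554 0.0871] yaw -80.8168656320928 w 0.0216 F [-0.3124  0.8993 -1.6026] tool shift/100mm [-0.0077 -0.007   0.1514]
```

Emit:
move_arm(motion=[[-1,[-0.005,-0.005,0.05],[0,0,0]],[-1,[-0.005,-0.005,0.1],[0,0,0]],[-1,[-0.005,-0.005,0.13],[0,0,0]],[-1,[-0.005,-0.005,0.13],[0,0,0]]])

```text
time_s: 67.7
ee_pos: [0.6041, 0.2545, 0.0731]
ee_rot: [-2.036, -2.392, 0.0]
wrist_force: [-0.7, 0.1, 2.1]
gripper_width: 0.022
gripper_force: 99.0
```

Emit:
move_arm(motion=[[-1,[0,0,0.03],[0,0,0]],[-1,[0,0,0.06],[0,0,0]],[-1,[0,0,0.09],[0,0,0]],[-1,[0,0,0.12],[0,0,0]],[-1,[0,0,0.12],[0,0,0]]])

```text
time_s: 68.32
ee_pos: [0.6052, 0.2549, 0.0629]
ee_rot: [2.035, 2.391, 0.004]
wrist_force: [-2.2, -0.5, 7.9]
gripper_width: 0.022
gripper_force: 100.1
```

Emit:
move_arm(motion=[[-1,[0,0,0.03],[0,0,0]],[-1,[0,0,0.06],[0,0,0]],[-1,[0,0,0.09],[0,0,0]],[-1,[0,0,0.12],[0,0,0]],[-1,[0,0,0.12],[0,0,0]]])

```text
time_s: 68.95
ee_pos: [0.6052, 0.255, 0.0506]
ee_rot: [2.035, 2.391, 0.004]
wrist_force: [-1.1, -0.9, 6.9]
gripper_width: 0.0217
gripper_force: 99.7
```

Emit:
move_arm(motion=[[-1,[0,0,0.02],[0,0,0]],[-1,[0,0,0.04],[0,0,0]],[-1,[0,0,0.04],[0,0,0]],[-1,[0,0,0.04],[0,0,0]]])

```text
time_s: 69.45
ee_pos: [0.6053, 0.255, 0.047]
ee_rot: [2.035, 2.391, 0.004]
wrist_force: [-2.9, -0.5, 9.8]
gripper_width: 0.0219
gripper_force: 100.0
```

Emit:
move_arm(motion=[[-1,[0,0,-0.03],[0,0,0]],[-1,[0,0,-0.05],[0,0,0]],[-1,[0,0,-0.05],[0,0,0]],[-1,[0,0,-0.05],[0,0,0]]])

```text
time_s: 69.95
ee_pos: [0.6052, 0.255, 0.0506]
ee_rot: [2.036, 2.392, 0.003]
wrist_force: [1.2, 0.0, 4.8]
gripper_width: 0.022
gripper_force: 99.6
```

Emit:
move_arm(motion=[[-1,[0,0,-0.02],[0,0,0]],[-1,[0,0,-0.02],[0,0,0]],[-1,[0,0,-0.02],[0,0,0]]])

```text
time_s: 70.32
ee_pos: [0.6051, 0.2549, 0.0508]
ee_rot: [2.036, 2.392, 0.001]
wrist_force: [4.7, 0.6, -6.3]
gripper_width: 0.0217
gripper_force: 99.4
```

The catches hold when I pull up. Releasing and backing off to check.

Emit:
move_arm(motion=[[-1,[0,0,0.03],[0,0,0]],[-1,[0,0,0.03],[0,0,0]],[-0.07,[0,0,0.02],[0,0,0]],[-0.07,[0,0,0.02],[0,0,0]],[-0.07,[0,0,0.02],[0,0,0]],[-0.07,[0,0,-0.2],[0,0,0]],[-0.07,[0,0,-0.6],[0,0,0]],[-0.07,[0,0,-0.9],[0,0,0]]])

```text
time_s: 71.32
ee_pos: [0.6042, 0.2546, 0.1432]
ee_rot: [-2.036, -2.392, 0.0]
wrist_force: [0.5, -0.6, -0.1]
gripper_width: 0.0397
gripper_force: 0.0
```

Emit:
move_arm(motion=[[-0.07,[-0.4,-0.5,0],[0,0,0]],[-0.07,[-0.9,-1,0],[0,0,0]],[-0.07,[-0.9,-1,0],[0,0,0]]])

```text
time_s: 71.7
ee_pos: [0.5153, 0.1467, 0.1413]
ee_rot: [-2.037, -2.388, 0.007]
wrist_force: [0.5, 0.7, -0.5]
gripper_width: 0.0396
gripper_force: 0.0
```

Emit:
move_arm(motion=[[-0.07,[-0.4,-0.5,0],[0,0,0]],[-0.07,[-0.9,-1,0],[0,0,0]],[-0.07,[-0.9,-1,0],[0,0,0]],[-0.07,[-0.9,-1,0],[0,0,0]],[-0.07,[-0.9,-1,0],[0,0,0]]])

```text
time_s: 72.32
ee_pos: [0.4375, 0.0459, 0.1423]
ee_rot: [2.034, 2.393, 0.003]
wrist_force: [-0.1, -1.2, 0.7]
gripper_width: 0.0396
gripper_force: 0.0
```

```bash
python3 -c "
from h import *
f=bot.grab_frame('scene'); a=cv2.resize(f['pixels'][80:160,245:345,::-1],(500,400),interpolation=cv2.INTER_CUBIC)
g=bot.grab_frame('top'); b=cv2.resize(g['pixels'][150:214,165:270,::-1],(656,400),interpolation=cv2.INTER_CUBIC)[:,:300]
c=cv2.resize(f['pixels'][180:300,300:460,::-1],(300,225),interpolation=cv2.INTER_CUBIC)
b=cv2.resize(g['pixels'][150:214,165:270,::-1],(300,183),interpolation=cv2.INTER_CUBIC)
cv2.imwrite('pics/fin.png',np.hstack([a,np.vstack([b,c])[:400]])); thing('scraper',.02);thing('brush',.02)"
```

```text
scraper top 0.64 rect [ 0.6235 -0.2815] size [ 26.5401 172.3158] yaw 179.2 mean [ 0.621  -0.2821]
scraper scene 0.8 rect [ 0.6169 -0.2865] size [ 32.0769 174.3618] yaw 178.5 mean [ 0.6084 -0.2862]
brush top 0.87 rect [ 0.6224 -0.2055] size [ 38.1948 148.0314] yaw 179.7 mean [ 0.6349 -0.2049]
brush scene 0.88 rect [ 0.6199 -0.2102] size [151.2824  51.6676] yaw 1.5 mean [ 0.6306 -0.2103]
```

View pics/fin.png

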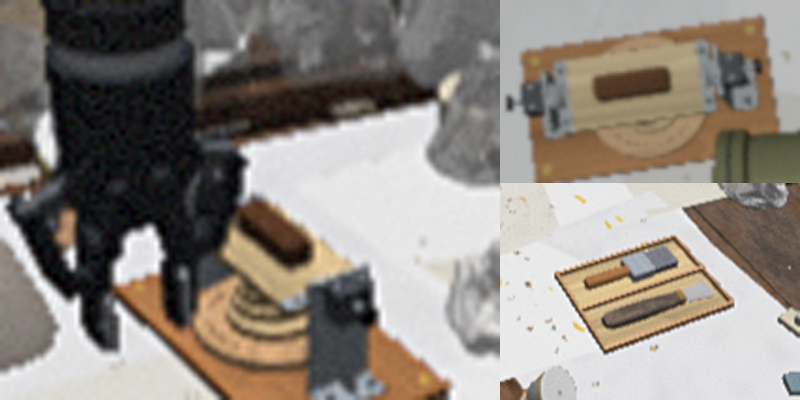

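The cover sits level under both catch noses, which show over its ends in the top view at about (560,90) and (708,75). The stack below it is intact, and both tools lie in their own compartments. Handing in.

```bash
python3 -c "
from h import *
print(bot.close_job())"
```

```text
the job is handed in; nothing more can be done
None
```

The job is handed in: both tools lie in their own tray compartments, all five discs are stacked on the bed largest at the bottom (disc centres within about 4 mm of each other in y by camera), and the cover board is held down by both spring catches.

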